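Lay out kiln batts and set the dripping pots out to dry

ROBOT

A 6-joint arm with a two-finger parallel gripper is mounted at the origin on the work surface. World frame = base frame: x ahead of the robot, y to its left, z up, the work surface at z = 0. Lengths are in mm, angles in rad, forces in N, time in s.
With the tool pointing down it reaches from about 350 to 875 mm from the base axis. Payload 4.2 kg.
Tool frame: the origin (TCP) lies midway between the tips of the shut fingers; the grasp point (between the pads) lies 19 mm behind it (arm.grasp_offset is the distance from the TCP to the grasp point, in mm); z points along the fingers, y is the direction in which the jaws open and shut (so a half turn about z gives the same grasp; the last joint's range is limited). The gripper opens to 85 mm and grips with 20 to 120 N. Pads are 22 mm wide; open, the fingers measure 114 mm over their backs; the gripper's body (76 mm by 85 mm) begins 54 mm behind the grasp point. The pads swing forward as they close: fully open they stand 13 mm farther back than shut.
Start: joints at [-1.026, 0.385, 0.008, 0, -1.194, -0.259], TCP at [176.219, -599.622, 231.312] pointing down, gripper open.
Joint ranges: [-3.14, 3.14], [-1.21, 2.06], [-1.07, 1.41], [-3.16, 2.05], [-2.99, -0.16], [-3.1, 3.1]. Speed limits (rad/s): [2.79, 2.79, 3.14, 3.14, 3.14, 3.14].

INTERFACE

Orientations are given as a unit quaternion [x, y, z, w].
In Python, from bench import arm gives the robot as it stands.
- The arm moves only by the tool move_arm, never from a script. Its argument "moves" is a list of rows, each an object with "gripper": the gripper's target within -1 to 1 (fully open at 1, half-way at 0, shut at -1); "xyz": the shift along the tool's x, y, z in cm, a list of three; "angular": the turn, a rotation vector about the tool's x, y, z in rad, a list of three. In form: [{"gripper": gripper, "xyz": [dx, dy, dz], "angular": [wx, wy, wz]}, ...]. A call has 1 to 10 rows; each row is the pose to reach, as a shift and turn from the pose commanded when the call began, along the tool's axes at that moment; what a row does not reach only later rows make up. A row lasts 1/8 s, in which the tool goes at most 62.5 mm and 10.7 degrees, less where a joint would pass 70% of its speed; a pose out of reach is approached as far as the arm can. A call with a gripper value outside its range is refused whole. The fingers move at their own pace and stop on an object; the grip force is fixed at half the most. Time passes only in rows, so rows that repeat a pose let the fingers close. It gives the time, the measured TCP pose, the force and the opening at its end, in the units of the state.
- arm.read_state(): the state, without advancing time (a new reading comes with each control period).
- arm.get_image(name): name is "side" or "top"; returns (picture, depth): 420x560x3 uint8, blue, green, red; 420x560 float32, mm along the optical axis (not along the pixel's ray), 0 where there is no reading.
- arm.get_calibration(name): a dict with "camera_matrix" (3x3 intrinsics, pixels), "R" (3x3) and "t" (3): a world point X has camera coordinates R X + t. Camera axes: x right, y down, z forward; pixel columns grow to the right and rows downward; lengths in mm; the calibration is good to about 2 mm. A picture is of the moment at which its call begins. get_calibration takes no time and is no camera call.
- arm.job_done(): hands the job in, once; it reports no verdict.
The state is a dict: "clock": time; "joints": joint angles; "joint_vel": joint speeds; "joint_efforts": joint torques, N m; "position": TCP position; "ee_rot": TCP orientation; "contact_force": force on the tool from outside, world axes, zero at the start; "wrist_torque": the same for the moment, N m; "gripper_width": finger opening in mm.
Only numpy, scipy, OpenCV 4.12 (cv2) and the standard library are available. Lean on these libraries where they do the work, as an engineer would, in place of code of your own. Each camera call takes 0.05 s, during which the arm holds its last target. There are 200 camera calls.

TASK

Take the press weight off the stack of batts and set it aside on the table, then slide the top batt sideways off the stack onto the drying board and then the second one after it, so that both lie flat on the board; do not lift them, and leave the two batts below undisturbed. Lift every hanging pot up off its hook and set it gently upright with its whole foot on either of those two batts, and put the weight back flat on the middle of the remaining stack. Only then push the fan switch fully over, and leave the other things on the table where they are.

Things in the scene. Friction and masses are not known exactly. Their poses are not given: they have to be found in the camera images.
- bench: fixed low wooden bench in two parts. Origin on the table under the middle of the batt stack; x across it, y points from the stack towards the drying board, z up. Plinth under the stack: 200 (x) x 126 (y) mm, top 20 mm above the table. Drying board: 300 (x) x 320 (y) mm, top 42 mm above the table, from y = 68 mm to y = 388 mm.
- board_c (a point): centre of the drying board's top face, axes as the bench's; the board reaches 150 mm either way in x and 160 mm either way in y. It lies 2 mm below the underside of the second batt in the stack, 14 mm below the underside of the top one.
- batt1_c (a point): kiln batt, a loose flat beige slab 190 (x) x 120 (y) x 12 mm, about 0.45 kg; top of the stack of four at the start. Point at its centre, 6 mm above its underside; axes along its sides, z up.
- batt2_c (a point): kiln batt, a loose flat beige slab 190 (x) x 120 (y) x 12 mm, about 0.45 kg; second of the stack of four at the start. Point at its centre, 6 mm above its underside; axes along its sides, z up.
- batt3_c (a point): kiln batt, a loose flat beige slab 190 (x) x 120 (y) x 12 mm, about 0.45 kg; third of the stack of four at the start. Point at its centre, 6 mm above its underside; axes along its sides, z up. It must stay in the stack.
- batt4_c (a point): kiln batt, a loose flat beige slab 190 (x) x 120 (y) x 12 mm, about 0.45 kg; bottom of the stack of four at the start. Point at its centre, 6 mm above its underside; axes along its sides, z up. It must stay in the stack.
- weight_c (a point): loose dark steel press weight, a plain bar 100 (x) x 50 (y) x 32 mm, 0.7 kg, lying flat on the top batt at the start. Point at its centre, 16 mm above its underside; z up.
- rack: fixed drip rack. Origin on the table under the middle of the row of four hooks, which lie at y = -165, -55, 55 and 165 mm. Each hook is a level steel strip 10 mm wide (y) pointing to -x from a rail 75 to 95 mm behind (+x); rail top 240 mm, strip top 232 mm above the table, an upturned lip 10 mm higher at the strip's free end, from x = -22 to -14 mm.
- pot1_c (a point): white pot (0.22 kg), hung on a hook; this point: on its axis, half-way up, 62 mm above the foot; z up. Body 66 mm wide, 62 mm tall; foot 58 mm wide. Rigid arched handle in its y-z plane: level top bar 84 mm long (y), 12 mm wide (x), 12 mm high, bar centre 56 mm above this point, 50 mm free below it. The hook passes under the bar's middle along x: grip 15 to 35 mm to either side.
- pot2_c (a point): white pot (0.22 kg), hung on a hook; this point: on its axis, half-way up, 62 mm above the foot; z up. Body 66 mm wide, 62 mm tall; foot 58 mm wide. Rigid arched handle in its y-z plane: level top bar 84 mm long (y), 12 mm wide (x), 12 mm high, bar centre 56 mm above this point, 50 mm free below it. The hook passes under the bar's middle along x: grip 15 to 35 mm to either side.
- pot3_c (a point): white pot (0.22 kg), hung on a hook; this point: on its axis, half-way up, 62 mm above the foot; z up. Body 66 mm wide, 62 mm tall; foot 58 mm wide. Rigid arched handle in its y-z plane: level top bar 84 mm long (y), 12 mm wide (x), 12 mm high, bar centre 56 mm above this point, 50 mm free below it. The hook passes under the bar's middle along x: grip 15 to 35 mm to either side.
- pot4_c (a point): white pot (0.22 kg), hung on a hook; this point: on its axis, half-way up, 62 mm above the foot; z up. Body 66 mm wide, 62 mm tall; foot 58 mm wide. Rigid arched handle in its y-z plane: level top bar 84 mm long (y), 12 mm wide (x), 12 mm high, bar centre 56 mm above this point, 50 mm free below it. The hook passes under the bar's middle along x: grip 15 to 35 mm to either side.
- switch_base: fixed housing of the drying fan's toggle switch; the lever leans to the housing's -x when off and is pushed over towards its +x.
- switch (a joint): angle of the fan switch's lever, rad: 0 off, 1.0 fully over (on). It stays where it is left; light friction.
- switch_tip (a point): free end of the fan switch's lever, which is 80 mm long.
- brushpot: bystander: white cup of brushes, 84 mm across; origin at its underside.
- jar: bystander: glass jar, 64 mm across, 75 mm tall; origin at its underside.
- paintjar: bystander: white jar, 56 mm across; origin at its underside.
- dripbowl: bystander: white bowl under the rack, 100 mm across, 35 mm tall; origin at its underside.
- dripdish: bystander: blue bowl under the rack, 100 mm across, 40 mm tall; origin at its underside.
- brush: bystander: brush 200 mm long lying on the table.
- sponge: bystander: sponge 90 x 60 x 30 mm; origin at its underside.
Not all that is in view belongs to the job. What is shaped like the part that bears pot3_c but brown is not meant.

How it is judged:
By the outcome, as a careful person would: the job done as asked, in the order asked, and still so for the second after the job is handed in, with the robot touching nothing.
Of pot1, pot2, pot3, pot4 only 3 to 4 are there at a start; the rules pass over those that are not, and their reading is None.
At some moment in a run one of weight, batt1, batt2 may be knocked a few centimetres aside while the robot is not near it.
It also fails if it takes over 210 s, if anything falls off the work surface, if the arm or the gripper's body presses on something with over 40 N, if the wrist force passes 120 N, or if a joint passes its speed limit or range.

## Working session

There is one attempt and no reset: what is moved stays moved. The work goes in short steps, Python scripts to look and compute and a tool call to move; the robot and the scene stay as the last step left them, time stands still between calls to the robot, and variables do not carry over. Pictures are saved under pics/ and viewed, about 12 in all and at most 16, crops included, and the job is handed in when it is done.

Besides the shell and the picture viewer there is one more tool, called after ">>>" as name(argument=value, ...) on one line, values as JSON. move_arm: Moves the arm, as the interface text tells. Its arguments: {"type":"object","properties":{"moves":{"type":"array","items":{"type":"object","properties":{"gripper":{"type":"number"},"xyz":{"type":"array","items":{"type":"number"}},"angular":{"type":"array","items":{"type":"number"}}}}}},"required":["moves"]}

```bash
mkdir -p pics; ls; python3 - <<'E'
from bench import arm
import cv2,numpy as np
s=arm.read_state();print(s)
for n in("side","top"):
    p,d=arm.get_image(n);cv2.imwrite(f"pics/{n}0.png",p);np.savez(f"{n}0.npz",p=p,d=d)
    c=arm.get_calibration(n);print(n,c)
E
```

```text
pics
{'clock': 0.0, 'joints': array([-1.02638281e+00,  3.85534497e-01,  6.60890579e-03, -4.87400208e-04,
       -1.19400899e+00, -2.58596871e-01]), 'joint_vel': array([ 8.84144006e-05, -3.61553285e-04, -1.82670100e-03,  1.41455372e-03,
        6.77661243e-04,  1.69856082e-03]), 'joint_efforts': array([-9.03842392e-04, -3.92292809e+01,  1.88390082e+01,  4.18616250e+00,
       -4.92084117e-03,  1.07629634e-05]), 'position': array([ 176.05595915, -599.07113646,  230.23000763]), 'ee_rot': array([-1.42333313e-01,  9.89818182e-01,  1.07262457e-03, -2.09324113e-04]), 'contact_force': array([-0.05000441, -0.49900162, -0.00998105]), 'wrist_torque': array([ 0.00455273,  0.0159026 , -0.01883531]), 'gripper_width': 85.28960142282027}
side {'camera_matrix': array([[508.3705999 ,   0.        , 270.83615547],
       [  0.        , 508.3705999 , 201.66495974],
       [  0.        ,   0.        ,   1.        ]]), 'R': array([[ 0.95776318, -0.2873952 ,  0.00967955],
       [-0.14839861, -0.52282011, -0.83942658],
       [ 0.24630784,  0.80253544, -0.5433869 ]]), 't': array([-587.66522545,  199.95994047, 1237.83945351])}
top {'camera_matrix': array([[412.09930264,   0.        , 275.32309224],
       [  0.        , 412.09930264, 203.59942086],
       [  0.        ,   0.        ,   1.        ]]), 'R': array([[ 0.02777625, -0.99925474,  0.02680389],
       [-0.98342679, -0.03212266, -0.17843734],
       [ 0.17916537, -0.02140334, -0.98358613]]), 't': array([ -22.72002042,  613.679655  , 1154.58437337])}
```

View pics/side0.png

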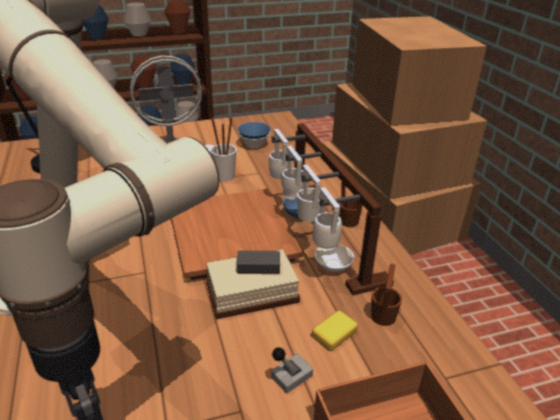

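View pics/top0.png

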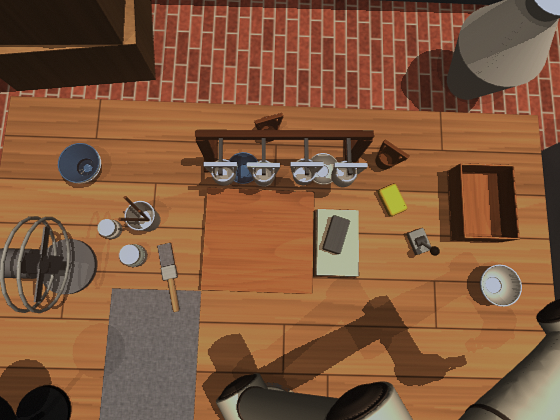

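Side view: four white pots hang at (278,162), (292,180), (308,205) and (327,232). The look-alikes are brown pots at (350,210) and (385,305), which I will leave alone. The stack is at (252,280), the weight at (258,262), the switch at (290,372). Top view: pots at (222,170), (263,170), (303,170), (345,172), stack at (337,243), switch at (420,243). Measuring next.

```bash
cat > h.py <<'E'
import cv2,numpy as np
from bench import arm
from scipy.spatial.transform import Rotation as Ro
def cloud(name,p=None,d=None):
    if d is None: p,d=arm.get_image(name)
    c=arm.get_calibration(name);K=np.array(c["camera_matrix"]);R=np.array(c["R"]);t=np.array(c["t"])
    v,u=np.indices(d.shape)
    C=np.stack([(u-K[0,2])/K[0,0]*d,(v-K[1,2])/K[1,1]*d,d],-1)
    W=(C-t)@R   # R^T (C-t)
    W[d<=0]=np.nan
    return p,W
def rect(W,m):
    P=W[m][:,:2].astype(np.float32);r=cv2.minAreaRect(P);return r,np.nanmedian(W[m][:,2]),m.sum()
def clean(m,k=3):
    m=cv2.morphologyEx(m.astype(np.uint8),cv2.MORPH_OPEN,np.ones((k,k),np.uint8))
    n,l,s,c=cv2.connectedComponentsWithStats(m)
    return l==1+np.argmax(s[1:,4]) if n>1 else m>0
def roi(W,u0,u1,v0,v1):
    m=np.zeros(W.shape[:2],bool);m[v0:v1,u0:u1]=1;return m
E
python3 - <<'E'
from h import *
z=np.load("top0.npz");p,W=cloud("top",z["p"],z["d"])
Z=np.nan_to_num(W[...,2],nan=-1)
hist=lambda m:np.histogram(Z[m],bins=range(-10,300,5))
R=roi(W,300,370,195,290)
print("batt1",rect(W,clean(R&(Z>60)&(Z<75))),); print("weight",rect(W,clean(R&(Z>90)&(Z<110))))
R=roi(W,190,320,188,300);print("board",rect(W,clean(R&(Z>36)&(Z<48))))
R=roi(W,190,380,120,200);m=clean(R&(Z>228)&(Z<255),1);print("rail",rect(W,m))
m=(R&(Z>225)&(Z<262)).astype(np.uint8);m[:158]=0
n,l,s,c=cv2.connectedComponentsWithStats(m)
for i in range(1,n):
    if s[i,4]>15:print(s[i],rect(W,l==i))
R=roi(W,400,445,222,262)
for a,b in((15,30),(30,50),(50,120)):
    m=R&(Z>a)&(Z<b)
    if m.sum()>4:print("sw",a,rect(W,m),np.nanmean(W[m],0))
a=cv2.resize(z["p"][120:290,180:450],None,fx=2.9,fy=2.9,interpolation=cv2.INTER_CUBIC);cv2.imwrite("pics/c1.png",a)
E
```

```text
batt1 (((507.271240234375, -186.14230346679688), (190.25747680664062, 120.76152038574219), 0.5670798420906067), np.float64(68.05844964142847), np.int64(2088))
weight (((525.6511840820312, -177.46043395996094), (50.756622314453125, 100.21886444091797), 73.380615234375), np.float64(99.8114701763034), np.int64(639))
board (((509.3104248046875, 41.96331024169922), (320.3063049316406, 300.1547546386719), 89.55585479736328), np.float64(41.780941535591694), np.int64(11025))
rail (((716.5487670898438, -20.7642822265625), (117.33900451660156, 458.5235290527344), 2.0520877838134766), np.float64(239.12246906928505), np.int64(2731))
[204 158  34  17 229] (((675.2496337890625, 140.11404418945312), (41.88636016845703, 79.73884582519531), 24.14177131652832), np.float64(242.16448022794987), np.int64(229))
[247 158  33  17 234] (((678.54443359375, 33.79714584350586), (78.4115219116211, 40.572933197021484), 67.5091552734375), np.float64(242.19481399821018), np.int64(234))
[290 158  34  17 227] (((681.9238891601562, -77.63868713378906), (42.66697692871094, 81.00047302246094), 22.258298873901367), np.float64(242.16738411746482), np.int64(227))
[334 158  34  17 237] (((686.2443237304688, -187.07623291015625), (78.75984191894531, 42.257850646972656), 67.830078125), np.float64(241.98886911619033), np.int64(237))
sw 15 (((520.9276733398438, -440.4307861328125), (69.93916320800781, 51.818397521972656), 21.69395637512207), np.float64(24.810547089548667), np.int64(297)) [ 521.22806355 -435.66984856   24.53323869]
sw 30 (((519.4614868164062, -438.8477478027344), (49.88308334350586, 43.23273468017578), 18.059049606323242), np.float64(34.823202360371), np.int64(83)) [ 520.71130255 -439.63898179   35.17506469]
sw 50 (((491.39923095703125, -448.17462158203125), (34.577972412109375, 24.52655792236328), 43.136775970458984), np.float64(100.45299749900767), np.int64(96)) [ 491.63105564 -450.05584327   92.5833028 ]
```

View pics/c1.png

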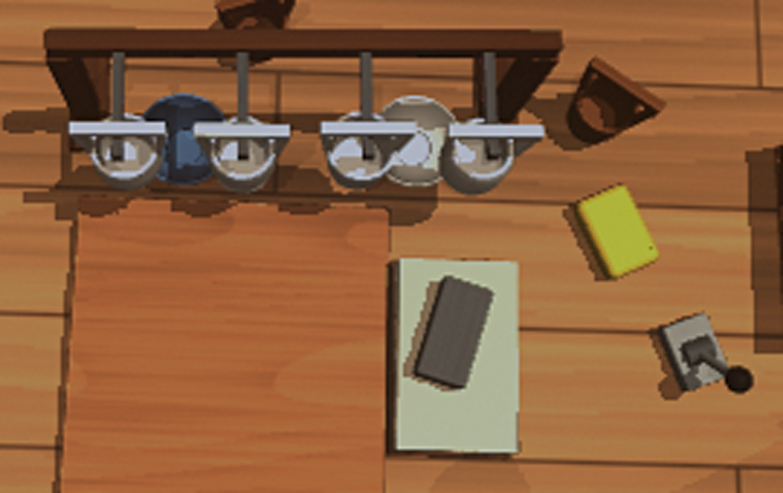

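Top crop: four white bars with their grey hooks, and brown decoys on the table at (255,15) and (610,100). The dark weight is at (453,332) on the beige stack. The measured heights (68, 100, 42, 242) match the given sizes. I'll take the weight first.

```bash
cat >> h.py <<'E'
def go(xyz,ydeg=None):
    """shift (cm, tool axes) and turn about tool z from present pose to TCP xyz, tool y along world angle ydeg (mod 180), tool down"""
    s=arm.read_state();R=Ro.from_quat(s["ee_rot"]);M=R.as_matrix()
    sh=M.T@(np.array(xyz,float)-s["position"])/10
    rv=np.zeros(3)
    if ydeg is not None:
        cur=np.degrees(np.arctan2(M[1,1],M[0,1]));d=(ydeg-cur+90)%180-90
        a=np.radians(cur+d);y=np.array([np.cos(a),np.sin(a),0]);zz=np.array([0,0,-1.]);T=np.stack([np.cross(y,zz),y,zz],1)
        rv=(R.inv()*Ro.from_matrix(T)).as_rotvec()
    print("go",xyz,"shift",np.round(sh,2),"turn",np.round(rv,3),"j6",round(s["joints"][5],2))
    print(" tool x",np.round(M[:,0],3),"y",np.round(M[:,1],3),"t",s["clock"],"pos",np.round(s["position"],1),"F",np.round(s["contact_force"],1))
E
python3 - <<'E'
from h import *
z=np.load("top0.npz");p,W=cloud("top",z["p"],z["d"]);Z=np.nan_to_num(W[...,2],nan=-1)
R=roi(W,190,380,150,200);br=p.max(2)>120
m=(R&(Z>240)&(Z<256)).astype(np.uint8)
n,l,s,c=cv2.connectedComponentsWithStats(m)
for i in range(1,n):
    if s[i,4]>15:
        q=l==i;P=W[q];top=P[P[:,2]>241];
        f=cv2.fitLine(top[:,:2].astype(np.float32),cv2.DIST_HUBER,0,.01,.01).ravel()
        print(s[i],rect(W,q),np.round(f,3),"ext",P[:,1].min(),P[:,1].max())
c=arm.get_calibration("top")
rm=roi(W,190,380,125,150)&(Z>236)&(Z<246);f=cv2.fitLine(W[rm][:,:2].astype(np.float32),cv2.DIST_HUBER,0,.01,.01).ravel();print("rail",f)
# hook strips between rail and bar
m=clean(roi(W,190,380,140,158)&(Z>225)&(Z<238),1)
m=(roi(W,190,380,142,156)&(Z>225)&(Z<238)).astype(np.uint8);n,l,s,cc=cv2.connectedComponentsWithStats(m)
for i in range(1,n):
    if s[i,4]>8:print("strip",np.nanmean(W[l==i],0),s[i])
go([525.7,-177.5,130],73.4)
E
```

```text
[204 162  33   5 145] (((676.6973266601562, 141.4295654296875), (11.225119590759277, 80.24484252929688), 1.816270351409912), np.float64(243.2891085534496), np.int64(145)) [ 2.70000e-02 -1.00000e+00  6.76619e+02  1.41484e+02] ext 101.15196839630207 181.60056060530692
[247 162  33   5 150] (((680.0537719726562, 33.64802169799805), (12.189419746398926, 80.53623962402344), 1.8917512893676758), np.float64(243.352341933536), np.int64(150)) [ 1.40000e-02 -1.00000e+00  6.79578e+02  3.39870e+01] ext -6.720842990590936 74.0612866383626
[291 162  33   5 136] (((684.2047119140625, -77.2701187133789), (11.198095321655273, 81.24903106689453), 1.5534709692001343), np.float64(243.70631202699076), np.int64(136)) [ 3.20000e-02 -9.99000e-01  6.84591e+02 -7.77600e+01] ext -117.72813036230276 -36.68670997636591
[335 162  33   6 142] (((686.2297973632812, -188.46026611328125), (81.99495697021484, 12.597915649414062), 89.72191619873047), np.float64(243.51036286493752), np.int64(142)) [ 7.00000e-03  1.00000e+00  6.86211e+02 -1.87967e+02] ext -229.46114897812484 -147.45858860722439
rail [ 3.6253568e-02 -9.9934262e-01  7.6476868e+02 -1.7035894e+01]
strip [720.47266734 143.66816127 231.55469902] [219 142   4  14  56]
strip [724.52239122  33.93029018 231.42015776] [262 142   4  14  56]
strip [728.77289314 -75.44417439 231.20949082] [304 142   5  14  61]
strip [ 733.00878944 -184.62476614  232.08365983] [346 142   5  14  57]
go [525.7, -177.5, 130] shift [-45.43  30.59  10.09] turn [ 0.002 -0.001  0.575] j6 -0.26
 tool x [-0.959 -0.282  0.   ] y [-0.282  0.959  0.002] t 0.1 pos [ 176.1 -599.1  230.3] F [-0.6  0.2 -0.7]
```

>>> move_arm(moves=[{"gripper": 1, "xyz": [-45.4, 30.6, 10.1], "angular": [0, 0, 0.575]}, {"gripper": 1, "xyz": [-45.4, 30.6, 10.1], "angular": [0, 0, 0.575]}, {"gripper": 1, "xyz": [-45.4, 30.6, 10.1], "angular": [0, 0, 0.575]}, {"gripper": 1, "xyz": [-45.4, 30.6, 10.1], "angular": [0, 0, 0.575]}, {"gripper": 1, "xyz": [-45.4, 30.6, 10.1], "angular": [0, 0, 0.575]}, {"gripper": 1, "xyz": [-45.4, 30.6, 10.1], "angular": [0, 0, 0.575]}, {"gripper": 1, "xyz": [-45.4, 30.6, 10.1], "angular": [0, 0, 0.575]}, {"gripper": 1, "xyz": [-45.4, 30.6, 10.1], "angular": [0, 0, 0.575]}, {"gripper": 1, "xyz": [-45.4, 30.6, 10.1], "angular": [0, 0, 0.575]}, {"gripper": 1, "xyz": [-45.4, 30.6, 10.1], "angular": [0, 0, 0.575]}])

```text
clock: 1.35
position: [527.1, -175.1, 128.9]
ee_rot: [0.142, 0.99, -0.0, -0.001]
contact_force: [-0.2, -0.4, 0.5]
gripper_width: 85.3
```

```bash
python3 - <<'E'
from h import *
p,W=cloud("side");p2,W2=cloud("top");cv2.imwrite("pics/s1.png",p)
for n,Q in(("side",W),("top",W2)):
    Z=Q[...,2];m=(Z>96)&(Z<103)&(abs(Q[...,0]-520)<80)&(abs(Q[...,1]+180)<80)
    m=clean(m)
    if m.sum()>20:print(n,rect(Q,m))
go([525.7,-177.5,71],73.4)
E
```

```text
side (((548.3418579101562, -187.4483184814453), (18.229572296142578, 16.135499954223633), 73.90327453613281), np.float64(101.49194643634894), np.int64(36))
top (((498.9608459472656, -167.0187530517578), (48.41139221191406, 35.44181823730469), 86.5268325805664), np.float64(99.97213011512302), np.int64(120))
go [525.7, -177.5, 71] shift [-0.04 -0.03  5.86] turn [-0.    -0.002  0.002] j6 -1.83
 tool x [-0.959  0.283  0.002] y [ 0.283  0.959 -0.   ] t 1.45 pos [ 525.5 -177.2  129.6] F [-1.1  0.3  0.6]
```

>>> move_arm(moves=[{"gripper": 1, "xyz": [0, 0, 3], "angular": [0, 0, 0]}, {"gripper": 1, "xyz": [0, 0, 5], "angular": [0, 0, 0]}, {"gripper": 1, "xyz": [0, 0, 5.8], "angular": [0, 0, 0]}, {"gripper": 1, "xyz": [0, 0, 5.8], "angular": [0, 0, 0]}, {"gripper": -1, "xyz": [0, 0, 5.8], "angular": [0, 0, 0]}, {"gripper": -1, "xyz": [0, 0, 5.8], "angular": [0, 0, 0]}, {"gripper": -1, "xyz": [0, 0, 5.8], "angular": [0, 0, 0]}, {"gripper": -1, "xyz": [0, 0, 5.8], "angular": [0, 0, 0]}, {"gripper": -1, "xyz": [0, 0, 5.8], "angular": [0, 0, 0]}, {"gripper": -1, "xyz": [0, 0, 5.8], "angular": [0, 0, 0]}])

```text
clock: 2.7
position: [527.0, -177.8, 73.9]
ee_rot: [0.144, 0.99, 0.0, 0.002]
contact_force: [0.0, 3.1, 5.8]
gripper_width: 48.9
```

>>> move_arm(moves=[{"gripper": -1, "xyz": [0, 0, 0], "angular": [0, 0, 0]}, {"gripper": -1, "xyz": [0, 0, -1], "angular": [0, 0, 0]}, {"gripper": -1, "xyz": [0, 0, -2.5], "angular": [0, 0, 0]}, {"gripper": -1, "xyz": [0, 0, -5], "angular": [0, 0, 0]}, {"gripper": -1, "xyz": [0, 0, -8], "angular": [0, 0, 0]}, {"gripper": -1, "xyz": [0, 0, -8], "angular": [0, 0, 0]}])

```text
clock: 3.45
position: [527.0, -178.3, 154.8]
ee_rot: [0.144, 0.99, 0.0, 0.003]
contact_force: [0.0, 0.4, -7.2]
gripper_width: 48.9
```

```bash
python3 - <<'E'
from h import *
go([390,-330,20],73.4); print(arm.read_state()["gripper_width"])
E
```

```text
go [390, -330, 20] shift [  8.89 -18.46  13.41] turn [0.001 0.006 0.001] j6 -1.83
 tool x [-0.959  0.285 -0.006] y [0.285 0.959 0.001] t 3.45 pos [ 527.  -178.3  154.8] F [ 0.   0.4 -7.2]
48.8821418938556
```

>>> move_arm(moves=[{"gripper": -1, "xyz": [1, -2, 0], "angular": [0, 0, -0.18]}, {"gripper": -1, "xyz": [2.5, -5, 0], "angular": [0, 0, -0.36]}, {"gripper": -1, "xyz": [4.5, -9, 0], "angular": [0, 0, -0.54]}, {"gripper": -1, "xyz": [6, -13, 0], "angular": [0, 0, -0.72]}, {"gripper": -1, "xyz": [7.5, -16, 0], "angular": [0, 0, -0.9]}, {"gripper": -1, "xyz": [8.9, -18.5, 3], "angular": [0, 0, -1.08]}, {"gripper": -1, "xyz": [8.9, -18.5, 6], "angular": [0, 0, -1.26]}, {"gripper": -1, "xyz": [8.9, -18.5, 9], "angular": [0, 0, -1.44]}, {"gripper": -1, "xyz": [8.9, -18.5, 11], "angular": [0, 0, -1.62]}, {"gripper": -1, "xyz": [8.9, -18.5, 11.5], "angular": [0, 0, -1.79]}])

```text
clock: 4.7
position: [385.1, -329.0, 34.3]
ee_rot: [-0.684, 0.73, 0.003, -0.001]
contact_force: [0.2, -0.5, -6.7]
gripper_width: 49.3
```

```bash
python3 - <<'E'
from h import *
go([390,-330,6],180); print(arm.read_state()["gripper_width"])
E
```

```text
go [390, -330, 6] shift [ 0.08 -0.52  2.83] turn [ 0.006  0.003 -0.065] j6 0.32
 tool x [-0.065 -0.998 -0.003] y [-0.998  0.065  0.006] t 4.7 pos [ 385.1 -329.    34.3] F [ 0.2 -0.5 -6.7]
49.26698250835994
```

>>> move_arm(moves=[{"gripper": -1, "xyz": [0, 0, 1.2], "angular": [0, 0, 0]}, {"gripper": -1, "xyz": [0, 0, 2.2], "angular": [0, 0, 0]}, {"gripper": -1, "xyz": [0, 0, 2.6], "angular": [0, 0, 0]}, {"gripper": -1, "xyz": [0, 0, 2.7], "angular": [0, 0, 0]}, {"gripper": -1, "xyz": [0, 0, 2.8], "angular": [0, 0, 0]}, {"gripper": -1, "xyz": [0, 0, 2.8], "angular": [0, 0, 0]}])

```text
clock: 5.45
position: [387.7, -330.1, 9.6]
ee_rot: [-0.682, 0.731, -0.0, 0.0]
contact_force: [1.2, 0.4, -6.6]
gripper_width: 48.7
```

>>> move_arm(moves=[{"gripper": 1, "xyz": [0, 0, 0], "angular": [0, 0, 0]}, {"gripper": 1, "xyz": [0, 0, 0], "angular": [0, 0, 0]}, {"gripper": 1, "xyz": [0, 0, 0], "angular": [0, 0, 0]}, {"gripper": 1, "xyz": [0, 0, 0], "angular": [0, 0, 0]}, {"gripper": 1, "xyz": [0, 0, -3], "angular": [0, 0, 0]}, {"gripper": 1, "xyz": [0, 0, -9], "angular": [0, 0, 0]}, {"gripper": 1, "xyz": [0, 0, -13], "angular": [0, 0, 0]}, {"gripper": 1, "xyz": [0, 0, -13], "angular": [0, 0, 0]}])

```text
clock: 6.45
position: [389.6, -331.0, 143.1]
ee_rot: [-0.682, 0.731, -0.004, 0.002]
contact_force: [-0.2, -0.4, -0.7]
gripper_width: 85.3
```

```bash
cat >> h.py <<'E'
def batt(W2,z0,z1,y0,y1,x0=380,x1=640,tag=""):
    Z=W2[...,2];m=clean((Z>z0)&(Z<z1)&(W2[...,0]>x0)&(W2[...,0]<x1)&(W2[...,1]>y0)&(W2[...,1]<y1))
    if m.sum()>20:
        r=rect(W2,m);print(tag,np.round(r[0][0],1),np.round(r[0][1],1),round(r[0][2],1),"z",round(r[1],1),r[2])
E
python3 - <<'E'
from h import *
p,W=cloud("top")
batt(W,62,74,-300,-100,tag="batt1");batt(W,25,40,-400,-260,330,440,tag="weight")
go([507.5,-280,150],180)
E
```

```text
batt1 [ 507.2 -186.3] [190.3 120.3] 0.2 z 67.9 1790
weight [ 368.8 -356.4] [17.2 41.7] 1.6 z 32.8 86
go [507.5, -280, 150] shift [ -5.84 -11.56  -0.89] turn [-0.004 -0.001 -0.07 ] j6 0.32
 tool x [-0.07  -0.998  0.001] y [-0.998  0.07  -0.004] t 6.5 pos [ 388.1 -330.2  140.8] F [-0.4  0.7 -0.1]
```

>>> move_arm(moves=[{"gripper": 1, "xyz": [-5.2, -11.9, -0.9], "angular": [0, 0, -0.063]}, {"gripper": 1, "xyz": [-5.2, -11.9, -0.9], "angular": [0, 0, -0.063]}, {"gripper": 1, "xyz": [-5.2, -11.9, -0.9], "angular": [0, 0, -0.063]}, {"gripper": 1, "xyz": [-5.2, -11.9, 4], "angular": [0, 0, -0.063]}, {"gripper": 1, "xyz": [-5.2, -11.9, 7.5], "angular": [0, 0, -0.063]}, {"gripper": 1, "xyz": [-5.2, -11.9, 8], "angular": [0, 0, -0.063]}, {"gripper": 1, "xyz": [-5.2, -11.9, 8], "angular": [0, 0, -0.063]}])

```text
clock: 7.38
position: [509.6, -286.7, 59.3]
ee_rot: [-0.705, 0.71, 0.0, -0.0]
contact_force: [0.4, -0.1, 0.7]
gripper_width: 85.4
```

```bash
python3 - <<'E'
from h import *
p,W=cloud("side");a=cv2.resize(p[180:380,170:370],None,fx=3,fy=3,interpolation=cv2.INTER_CUBIC);cv2.imwrite("pics/c2.png",a)
go([507.2,-280,47],179.5)
E
```

```text
go [507.2, -280, 47] shift [-0.69  0.31  1.32] turn [-0.001 -0.001  0.002] j6 0.23
 tool x [-0.007 -1.     0.001] y [-1.     0.007 -0.001] t 7.425 pos [ 510.3 -286.9   60.2] F [-0.   0.5 -0.5]
```

View pics/c2.png

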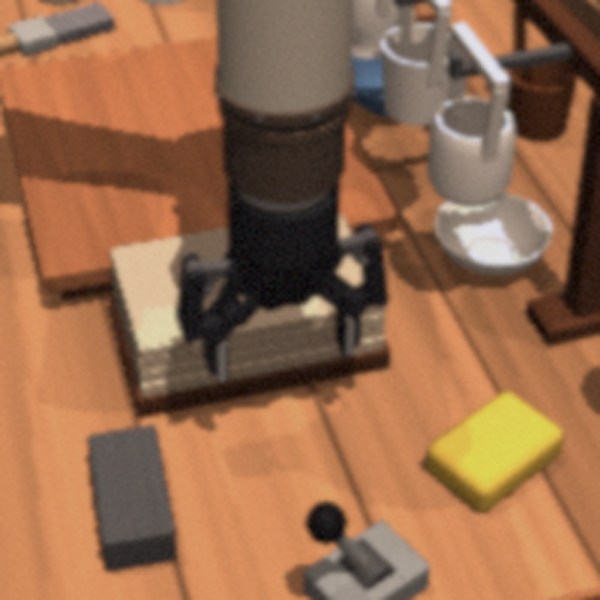

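Side crop: the weight lies on the table at (130,495). The open fingertips are at about (222,375) and (350,347), in front of the stack. I'll check the tip height by depth.

```bash
python3 - <<'E'
from h import *
p,W=cloud("side")
for u,v0 in((244,298),(287,288)):
    for v in range(v0,v0+12):print(u,v,np.round(W[v,u]),p[v,u])
E
```

```text
244 298 [ 465. -297.  102.] [84 88 96]
244 299 [ 465. -297.   99.] [84 87 96]
244 300 [ 465. -295.   94.] [85 89 96]
244 301 [ 465. -295.   92.] [83 88 96]
244 302 [ 465. -296.   90.] [80 86 95]
244 303 [ 465. -297.   88.] [83 87 96]
244 304 [ 465. -298.   86.] [81 87 93]
244 305 [ 465. -294.   79.] [79 85 91]
244 306 [ 465. -296.   79.] [64 70 81]
244 307 [ 478. -241.   19.] [41 49 62]
244 308 [ 477. -243.   19.] [25 32 48]
244 309 [ 477. -244.   16.] [13 20 38]
287 288 [ 559. -299.  108.] [81 86 94]
287 289 [ 560. -295.  101.] [80 86 95]
287 290 [ 559. -297.  100.] [77 84 91]
287 291 [ 559. -298.   98.] [78 85 93]
287 292 [ 560. -296.   93.] [83 88 95]
287 293 [ 559. -298.   92.] [80 84 92]
287 294 [ 559. -298.   90.] [81 86 94]
287 295 [ 559. -299.   88.] [83 89 97]
287 296 [ 559. -299.   84.] [ 81  91 103]
287 297 [ 559. -301.   84.] [76 86 99]
287 298 [ 579. -243.   23.] [49 59 74]
287 299 [ 580. -243.   19.] [32 39 60]
```

>>> move_arm(moves=[{"gripper": 1, "xyz": [0, 0.3, 1.5], "angular": [0, 0, 0]}, {"gripper": 1, "xyz": [0, 0.3, 1.5], "angular": [0, 0, 0]}, {"gripper": 1, "xyz": [-1.5, 0.3, 1.5], "angular": [0, 0, 0]}, {"gripper": 1, "xyz": [-2.5, 0.3, 1.5], "angular": [0, 0, 0]}, {"gripper": 1, "xyz": [-3.3, 0.3, 1.5], "angular": [0, 0, 0]}, {"gripper": 1, "xyz": [-4, 0.3, 1.5], "angular": [0, 0, 0]}, {"gripper": 1, "xyz": [-4.7, 0.3, 1.5], "angular": [0, 0, 0]}, {"gripper": 1, "xyz": [-5.5, 0.3, 1.5], "angular": [0, 0, 0]}, {"gripper": 1, "xyz": [-6.3, 0.3, 1.5], "angular": [0, 0, 0]}])

```text
clock: 8.6
position: [507.5, -223.2, 44.6]
ee_rot: [-0.705, 0.71, -0.0, 0.0]
contact_force: [-0.3, -3.2, 1.5]
gripper_width: 85.6
```

```bash
python3 - <<'E'
from h import *
p,W=cloud("side");a=cv2.resize(p[180:380,170:370],None,fx=3,fy=3,interpolation=cv2.INTER_CUBIC);cv2.imwrite("pics/c3.png",a)
go([507.5,-133,45],179.5)
E
```

```text
go [507.5, -133, 45] shift [-8.93  0.05 -0.05] turn [-0.     0.     0.002] j6 0.11
 tool x [-0.007 -1.    -0.   ] y [-1.     0.007 -0.   ] t 8.65 pos [ 507.4 -222.3   44.5] F [-0.5 -1.4  0.1]
```

View pics/c3.png

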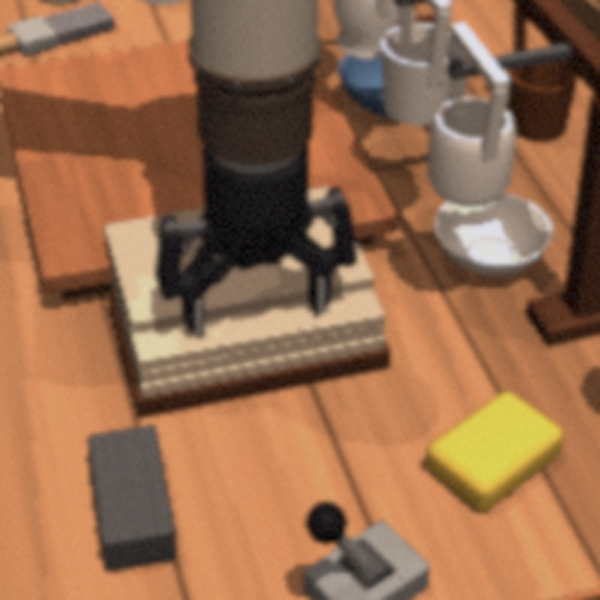

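Batt1 has slid forward about 35 mm, with its trailing edge at (250,300), and batt2 has stayed in place. I'll keep pushing.

>>> move_arm(moves=[{"gripper": 1, "xyz": [-0.8, 0, 0], "angular": [0, 0, 0]}, {"gripper": 1, "xyz": [-1.6, 0, 0], "angular": [0, 0, 0]}, {"gripper": 1, "xyz": [-2.4, 0, 0], "angular": [0, 0, 0]}, {"gripper": 1, "xyz": [-3.2, 0, 0], "angular": [0, 0, 0]}, {"gripper": 1, "xyz": [-4, 0, 0], "angular": [0, 0, 0]}, {"gripper": 1, "xyz": [-4.8, 0, 0], "angular": [0, 0, 0]}, {"gripper": 1, "xyz": [-5.6, 0, 0], "angular": [0, 0, 0]}, {"gripper": 1, "xyz": [-6.4, 0, 0], "angular": [0, 0, 0]}, {"gripper": 1, "xyz": [-7.2, 0, 0], "angular": [0, 0, 0]}, {"gripper": 1, "xyz": [-7.9, 0, 0], "angular": [0, 0, 0]}])

```text
clock: 9.9
position: [507.4, -143.7, 43.9]
ee_rot: [-0.705, 0.71, 0.0, -0.0]
contact_force: [0.5, -0.9, -0.7]
gripper_width: 85.2
```

>>> move_arm(moves=[{"gripper": 1, "xyz": [-0.6, 0, 0], "angular": [0, 0, 0]}, {"gripper": 1, "xyz": [-1.1, 0, 0], "angular": [0, 0, 0]}, {"gripper": 1, "xyz": [-1.1, 0, 0], "angular": [0, 0, 0]}, {"gripper": 1, "xyz": [0.5, 0, 0], "angular": [0, 0, 0]}, {"gripper": 1, "xyz": [0.5, 0, -10], "angular": [0, 0, 0]}, {"gripper": 1, "xyz": [5, 0, -10], "angular": [0, 0, 0]}, {"gripper": 1, "xyz": [10, 0, -10], "angular": [0, 0, 0]}, {"gripper": 1, "xyz": [15, 0, -10], "angular": [0, 0, 0]}, {"gripper": 1, "xyz": [15, 0, -10], "angular": [0, 0, 0]}])

```text
clock: 11.02
position: [506.0, -298.3, 144.1]
ee_rot: [-0.703, 0.712, -0.0, 0.0]
contact_force: [-0.1, 1.2, -0.3]
gripper_width: 85.5
```

```bash
python3 - <<'E'
from h import *
p,W=cloud("top")
batt(W,48,61,-300,-119,tag="batt2");batt(W,48,61,-119,200,tag="batt1")
batt(W,25,40,-400,-260,330,440,tag="weight")
p,W=cloud("side");a=cv2.resize(p[180:380,170:370],None,fx=3,fy=3,interpolation=cv2.INTER_CUBIC);cv2.imwrite("pics/c4.png",a)
go([507.2,-280,33],179.5)
E
```

```text
batt2 [ 511.3 -137.5] [ 36.7 145.5] 88.2 z 55.8 442
batt1 [507.6 -61.9] [113.7 189.9] 89.5 z 54.8 2550
weight [ 385.6 -331.8] [101.6  49.9] 86.0 z 32.3 601
go [507.2, -280, 33] shift [-1.56 -0.11 11.1 ] turn [ 0.001  0.    -0.001] j6 0.24
 tool x [-0.009 -1.    -0.   ] y [-1.     0.009  0.001] t 11.125 pos [ 506.  -295.6  144. ] F [-0.   0.4 -0.2]
```

View pics/c4.png

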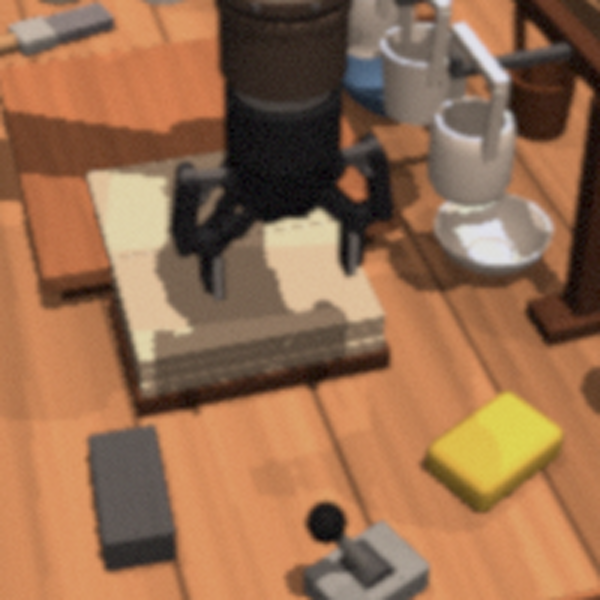

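Batt1 now lies flat on the board, at y about -65 with its top at 54.8. Batt2 is on top of the stack. I'll push batt2 next, which also pushes batt1 further along the board.

>>> move_arm(moves=[{"gripper": 1, "xyz": [0, -0.1, 5], "angular": [0, 0, 0]}, {"gripper": 1, "xyz": [0, -0.1, 9], "angular": [0, 0, 0]}, {"gripper": 1, "xyz": [0, -0.1, 11], "angular": [0, 0, 0]}, {"gripper": 1, "xyz": [0, -0.1, 11], "angular": [0, 0, 0]}, {"gripper": 1, "xyz": [-1.5, -0.1, 11], "angular": [0, 0, 0]}, {"gripper": 1, "xyz": [-3, -0.1, 11], "angular": [0, 0, 0]}, {"gripper": 1, "xyz": [-3.8, -0.1, 11], "angular": [0, 0, 0]}, {"gripper": 1, "xyz": [-4.6, -0.1, 11], "angular": [0, 0, 0]}, {"gripper": 1, "xyz": [-5.4, -0.1, 11], "angular": [0, 0, 0]}, {"gripper": 1, "xyz": [-6.2, -0.1, 11], "angular": [0, 0, 0]}])

```text
clock: 12.38
position: [509.1, -233.1, 35.3]
ee_rot: [-0.705, 0.709, -0.001, 0.0]
contact_force: [-0.1, -6.0, 1.6]
gripper_width: 85.0
```

>>> move_arm(moves=[{"gripper": 1, "xyz": [-0.8, 0, 0], "angular": [0, 0, 0]}, {"gripper": 1, "xyz": [-1.6, 0, 0], "angular": [0, 0, 0]}, {"gripper": 1, "xyz": [-2.4, 0, 0], "angular": [0, 0, 0]}, {"gripper": 1, "xyz": [-3.2, 0, 0], "angular": [0, 0, 0]}])

```text
clock: 12.88
position: [509.2, -201.2, 35.3]
ee_rot: [-0.705, 0.709, -0.001, 0.0]
contact_force: [-0.3, -5.5, 2.2]
gripper_width: 84.8
```

```bash
python3 - <<'E'
from h import *
p,W=cloud("top")
batt(W,48,61,-300,200,tag="both")
p,W=cloud("side");a=cv2.resize(p[180:380,170:370],None,fx=3,fy=3,interpolation=cv2.INTER_CUBIC);cv2.imwrite("pics/c5.png",a)
go([507.5,-107,33],179.5)
E
```

```text
both [508.6  18.5] [ 56.4 188.5] 89.7 z 53.8 870
go [507.5, -107, 33] shift [-9.32  0.21  0.19] turn [-0.002 -0.     0.002] j6 0.07
 tool x [-0.006 -1.     0.   ] y [-1.     0.006 -0.002] t 12.975 pos [ 509.  -200.2   35. ] F [ 0.7 -0.8  0.6]
```

View pics/c5.png

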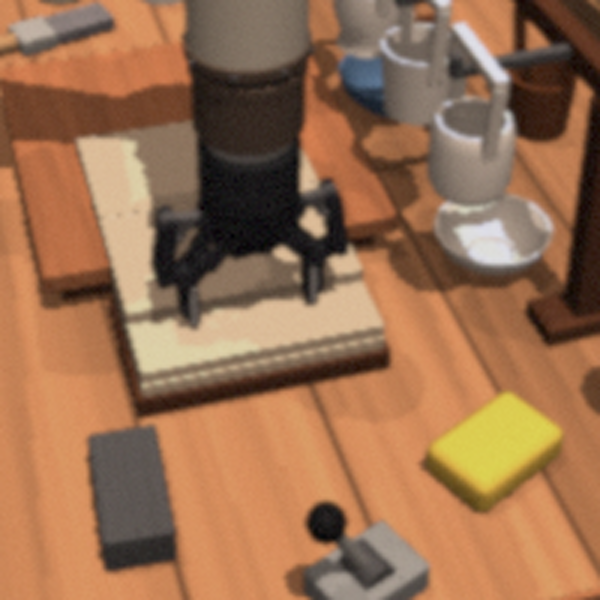

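Batt2 is sliding and pushing batt1 ahead of it, and batts 3 and 4 have stayed in place. I'll finish the push.

>>> move_arm(moves=[{"gripper": 1, "xyz": [-0.8, 0, 0], "angular": [0, 0, 0]}, {"gripper": 1, "xyz": [-1.6, 0, 0], "angular": [0, 0, 0]}, {"gripper": 1, "xyz": [-2.4, 0, 0], "angular": [0, 0, 0]}, {"gripper": 1, "xyz": [-3.2, 0, 0], "angular": [0, 0, 0]}, {"gripper": 1, "xyz": [-4, 0, 0], "angular": [0, 0, 0]}, {"gripper": 1, "xyz": [-4.8, 0, 0], "angular": [0, 0, 0]}, {"gripper": 1, "xyz": [-5.6, 0, 0], "angular": [0, 0, 0]}, {"gripper": 1, "xyz": [-6.4, 0, 0], "angular": [0, 0, 0]}, {"gripper": 1, "xyz": [-7.2, 0, 0], "angular": [0, 0, 0]}, {"gripper": 1, "xyz": [-8, 0, 0], "angular": [0, 0, 0]}])

```text
clock: 14.22
position: [508.2, -120.4, 33.9]
ee_rot: [-0.704, 0.71, 0.001, -0.001]
contact_force: [0.6, -4.0, -0.4]
gripper_width: 85.2
```

>>> move_arm(moves=[{"gripper": 1, "xyz": [-0.7, 0, 0], "angular": [0, 0, 0]}, {"gripper": 1, "xyz": [-1.3, 0, 0], "angular": [0, 0, 0]}, {"gripper": 1, "xyz": [-1.3, 0, 0], "angular": [0, 0, 0]}, {"gripper": 1, "xyz": [0.3, 0, 0], "angular": [0, 0, 0]}, {"gripper": 1, "xyz": [0.3, 0, 0], "angular": [0, 0, 0]}, {"gripper": 1, "xyz": [0.5, 0, -10], "angular": [0, 0, 0]}, {"gripper": 1, "xyz": [0.5, 0, -20], "angular": [0, 0, 0]}, {"gripper": 1, "xyz": [0.5, 0, -29], "angular": [0, 0, 0]}, {"gripper": 1, "xyz": [0.5, 0, -29], "angular": [0, 0, 0]}, {"gripper": 1, "xyz": [0.5, 0, -29], "angular": [0, 0, 0]}])

```text
clock: 15.48
position: [509.3, -125.8, 328.2]
ee_rot: [-0.704, 0.71, -0.002, 0.002]
contact_force: [0.5, -0.7, -0.2]
gripper_width: 85.3
```

```bash
python3 - <<'E'
from h import *
p,W=cloud("side")
batt(W,48,61,-300,200,tag="both side")
p,W=cloud("top");cv2.imwrite("pics/t6.png",p)
batt(W,50,58,-300,200,tag="both");batt(W,40,47,-300,-124,tag="batt3")
go([686.2,-213,270],181.0)
E
```

```text
both side [510.7  29.4] [256.4 191.3] 89.5 z 56.2 3945
both [463.7 -70.8] [103.5  52.5] 1.0 z 54.0 539
batt3 [ 465.3 -160.4] [106.4  67.7] 0.6 z 43.9 400
go [686.2, -213, 270] shift [  8.55 -17.52   6.24] turn [-0.012 -0.001 -0.025] j6 -0.08
 tool x [-0.007 -1.     0.001] y [-1.     0.007 -0.012] t 15.575 pos [ 510.9 -126.1  330.2] F [-0.2 -0.4 -0.3]
```

View pics/t6.png

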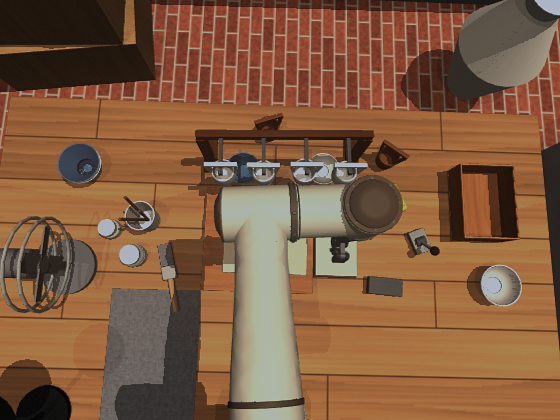

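Top view: the weight is at (384,287), the batts are partly under the arm at about (265,258), and the pots are untouched at y≈170. Next I'll move above pot D, the rightmost one.

>>> move_arm(moves=[{"gripper": 1, "xyz": [8.6, -17.5, 4], "angular": [0, 0, -0.007]}, {"gripper": 1, "xyz": [8.6, -17.5, 4], "angular": [0, 0, -0.007]}, {"gripper": 1, "xyz": [8.6, -17.5, 4], "angular": [0, 0, -0.007]}, {"gripper": 1, "xyz": [8.6, -17.5, 4], "angular": [0, 0, -0.007]}, {"gripper": 1, "xyz": [8.6, -17.5, 4], "angular": [0, 0, -0.007]}, {"gripper": 1, "xyz": [8.6, -17.5, 4], "angular": [0, 0, -0.007]}])

```text
clock: 16.32
position: [682.6, -212.3, 285.9]
ee_rot: [0.707, -0.707, 0.001, -0.001]
contact_force: [-0.1, -1.0, 0.2]
gripper_width: 85.5
```

```bash
python3 - <<'E'
from h import *
p,W=cloud("top");p2,W2=cloud("side")
batt(W,49,59,-130,200,tag="both");batt(W,40,47,-300,-124,tag="batt3")
P=W;m=clean((P[...,2]>49)&(P[...,2]<59)&(abs(P[...,0]-508)<110)&(P[...,1]>-120)&(P[...,1]<200))
ys=P[m][:,1];h,e=np.histogram(ys,bins=np.arange(-110,180,5));print(dict(zip(e.astype(int).tolist(),h.tolist())))
cv2.imwrite("pics/s7.png",cv2.resize(p2[100:300,200:400],None,fx=3,fy=3,interpolation=cv2.INTER_CUBIC))
go([686.2,-213.3,219],180.3)
E
```

```text
both [507.8  66.1] [151.4 189.9] 89.7 z 53.7 3014
batt3 [ 524.2 -213.4] [154.8  62.9] 0.0 z 44.0 746
{-110: 0, -105: 0, -100: 0, -95: 0, -90: 0, -85: 0, -80: 0, -75: 0, -70: 0, -65: 0, -60: 0, -55: 0, -50: 0, -45: 0, -40: 0, -35: 0, -30: 0, -25: 0, -20: 0, -15: 0, -10: 20, -5: 44, 0: 66, 5: 90, 10: 104, 15: 110, 20: 106, 25: 107, 30: 107, 35: 108, 40: 106, 45: 101, 50: 99, 55: 110, 60: 105, 65: 114, 70: 108, 75: 112, 80: 108, 85: 106, 90: 104, 95: 101, 100: 107, 105: 110, 110: 106, 115: 113, 120: 107, 125: 108, 130: 107, 135: 97, 140: 23, 145: 0, 150: 0, 155: 0, 160: 0, 165: 0, 170: 0}
go [686.2, -213.3, 219] shift [ 0.12 -0.34  6.77] turn [-0.003 -0.    -0.005] j6 0.08
 tool x [ 0.001 -1.     0.   ] y [-1.    -0.001 -0.003] t 16.425 pos [ 682.6 -212.1  286.7] F [0.  0.9 0.4]
```

View pics/s7.png

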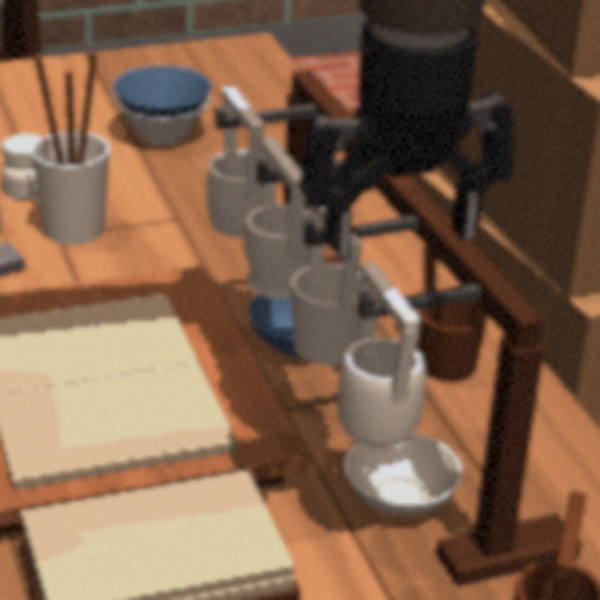

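Side crop: both batts are flat and touching on the board, with the seam at (100,370). The gripper is above pot D's bar at (395,295), and its fingers clear the rail. Descending.

>>> move_arm(moves=[{"gripper": 1, "xyz": [0.1, -0.35, 3], "angular": [0, 0, 0]}, {"gripper": 1, "xyz": [0.1, -0.35, 5.5], "angular": [0, 0, 0]}, {"gripper": 1, "xyz": [0.1, -0.35, 6.8], "angular": [0, 0, 0]}, {"gripper": 1, "xyz": [0.1, -0.35, 6.8], "angular": [0, 0, 0]}, {"gripper": -1, "xyz": [0.1, -0.35, 6.8], "angular": [0, 0, 0]}, {"gripper": -1, "xyz": [0.1, -0.35, 6.8], "angular": [0, 0, 0]}, {"gripper": -1, "xyz": [0.1, -0.35, 6.8], "angular": [0, 0, 0]}, {"gripper": -1, "xyz": [0.1, -0.35, 6.8], "angular": [0, 0, 0]}, {"gripper": -1, "xyz": [0.1, -0.35, 6.8], "angular": [0, 0, 0]}, {"gripper": -1, "xyz": [0.1, -0.35, 6.8], "angular": [0, 0, 0]}])

```text
clock: 17.68
position: [687.2, -213.8, 216.8]
ee_rot: [0.707, -0.707, 0.001, -0.0]
contact_force: [0.9, 0.1, 2.2]
gripper_width: 11.0
```

>>> move_arm(moves=[{"gripper": -1, "xyz": [0, 0, 0], "angular": [0, 0, 0]}, {"gripper": -1, "xyz": [0, 0, 0], "angular": [0, 0, 0]}, {"gripper": -1, "xyz": [0, 0, -1], "angular": [0, 0, 0]}, {"gripper": -1, "xyz": [0, 0, -2], "angular": [0, 0, 0]}, {"gripper": -1, "xyz": [0, 0, -4], "angular": [0, 0, 0]}, {"gripper": -1, "xyz": [0, 0, -6], "angular": [0, 0, 0]}, {"gripper": -1, "xyz": [0, 0, -8], "angular": [0, 0, 0]}, {"gripper": -1, "xyz": [0, 0, -8], "angular": [0, 0, 0]}, {"gripper": -1, "xyz": [0, 0, -8], "angular": [0, 0, 0]}])

```text
clock: 18.8
position: [685.8, -203.9, 274.5]
ee_rot: [0.707, -0.707, -0.016, 0.0]
contact_force: [9.0, 10.9, -44.9]
gripper_width: 10.6
```

```bash
python3 - <<'E'
from h import *
p2,W2=cloud("side")
cv2.imwrite("pics/s8.png",cv2.resize(p2[80:280,230:430],None,fx=3,fy=3,interpolation=cv2.INTER_CUBIC))
go([462,-63,300],180.3);print(arm.read_state()["gripper_width"])
E
```

```text
go [462, -63, 300] shift [-14.17  22.41  -1.7 ] turn [ 0.024  0.022 -0.004] j6 0.08
 tool x [ 0.001 -1.    -0.022] y [-1.    -0.002  0.024] t 18.85 pos [ 685.8 -204.   274.5] F [  9.1  11.1 -44.1]
10.241615547336064
```

View pics/s8.png

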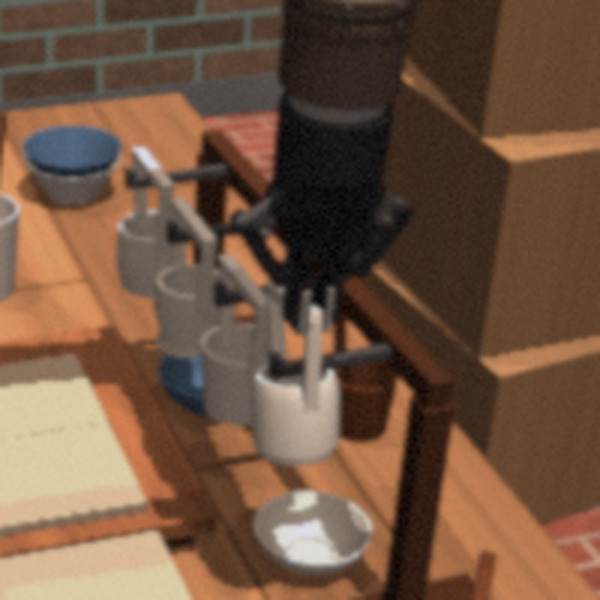

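Lifting 80 mm jammed the pot's rim under the strip, because only 50 mm is free below the bar. I'll back down to a lift of about 22 mm.

>>> move_arm(moves=[{"gripper": -1, "xyz": [0, 0, 1.5], "angular": [0, 0, 0]}, {"gripper": -1, "xyz": [0, 0, 3], "angular": [0, 0, 0]}, {"gripper": -1, "xyz": [0, 0, 4.5], "angular": [0, 0, 0]}, {"gripper": -1, "xyz": [0, 0, 5.2], "angular": [0, 0, 0]}, {"gripper": -1, "xyz": [0, 0, 5.2], "angular": [0, 0, 0]}, {"gripper": -1, "xyz": [0, 0, 5.2], "angular": [0, 0, 0]}])

```text
clock: 19.6
position: [687.1, -213.9, 245.5]
ee_rot: [-0.707, 0.707, -0.001, 0.0]
contact_force: [1.2, 0.3, -1.5]
gripper_width: 10.4
```

```bash
python3 - <<'E'
from h import *
p2,W2=cloud("side")
cv2.imwrite("pics/s9.png",cv2.resize(p2[80:280,230:430],None,fx=3,fy=3,interpolation=cv2.INTER_CUBIC))
go([462,-63,300],180.3);print(arm.read_state()["gripper_width"])
E
```

```text
go [462, -63, 300] shift [-15.08  22.5   -5.51] turn [-0.002 -0.    -0.005] j6 0.08
 tool x [-0. -1.  0.] y [-1.     0.    -0.002] t 19.65 pos [ 687.1 -213.9  245.4] F [ 0.5 -0.3 -0.9]
10.033094108851452
```

View pics/s9.png

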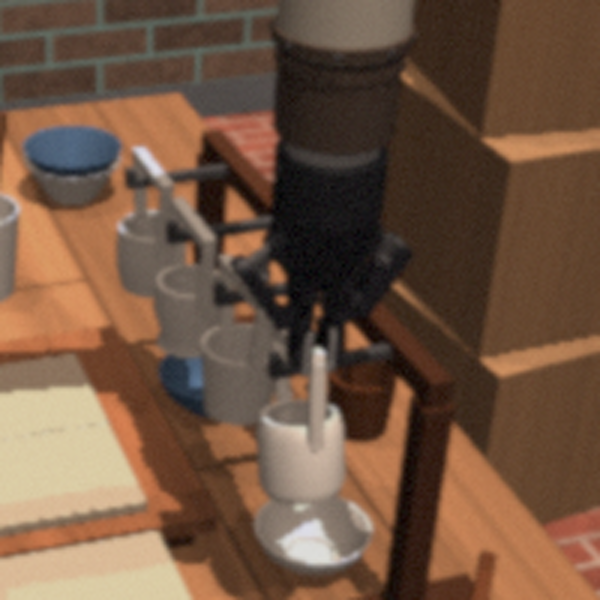

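The pot is upright and still on the hook line, but the bar slipped in the pads. I'll measure how far.

```bash
python3 - <<'E'
from h import *
p2,W2=cloud("side")
for v in range(190,204,1):print(v,[tuple(np.round(W2[v,u]).astype(int)) for u in (334,336,338)])
for v in range(212,222,2):print(v,[tuple(np.round(W2[v,u]).astype(int)) for u in (322,326,330)])
E
```

```text
190 [(np.int64(882), np.int64(199), np.int64(3)), (np.int64(691), np.int64(-216), np.int64(280)), (np.int64(693), np.int64(-220), np.int64(282))]
191 [(np.int64(682), np.int64(-224), np.int64(284)), (np.int64(692), np.int64(-213), np.int64(276)), (np.int64(-9223372036854775808), np.int64(-9223372036854775808), np.int64(-9223372036854775808))]
192 [(np.int64(683), np.int64(-224), np.int64(281)), (np.int64(695), np.int64(-209), np.int64(270)), (np.int64(694), np.int64(-219), np.int64(276))]
193 [(np.int64(684), np.int64(-222), np.int64(277)), (np.int64(694), np.int64(-210), np.int64(269)), (np.int64(694), np.int64(-221), np.int64(275))]
194 [(np.int64(684), np.int64(-222), np.int64(275)), (np.int64(694), np.int64(-212), np.int64(267)), (np.int64(693), np.int64(-223), np.int64(274))]
195 [(np.int64(690), np.int64(-210), np.int64(264)), (np.int64(695), np.int64(-210), np.int64(263)), (np.int64(692), np.int64(-225), np.int64(273))]
196 [(np.int64(687), np.int64(-217), np.int64(266)), (np.int64(692), np.int64(-216), np.int64(265)), (np.int64(694), np.int64(-222), np.int64(268))]
197 [(np.i
[... 1133 characters left out ...]
 (np.int64(823), np.int64(88), np.int64(1))]
214 [(np.int64(682), np.int64(-172), np.int64(191)), (np.int64(693), np.int64(-170), np.int64(188)), (np.int64(701), np.int64(-174), np.int64(189))]
216 [(np.int64(682), np.int64(-175), np.int64(187)), (np.int64(693), np.int64(-172), np.int64(184)), (np.int64(702), np.int64(-174), np.int64(183))]
218 [(np.int64(684), np.int64(-170), np.int64(178)), (np.int64(693), np.int64(-172), np.int64(178)), (np.int64(704), np.int64(-171), np.int64(176))]
220 [(np.int64(684), np.int64(-171), np.int64(173)), (np.int64(693), np.int64(-174), np.int64(174)), (np.int64(702), np.int64(-176), np.int64(173))]<stdin>:3: RuntimeWarning: invalid value encountered in cast
```

The bar has lifted 22 mm (top at 266) and slipped only about 6 mm in the pads, so the grasp is sound and clear of the lip. Moving it off the hook.

>>> move_arm(moves=[{"gripper": -1, "xyz": [0, 1.5, 0], "angular": [0, 0, 0]}, {"gripper": -1, "xyz": [0, 3.5, 0], "angular": [0, 0, 0]}, {"gripper": -1, "xyz": [0, 6.5, 0], "angular": [0, 0, 0]}, {"gripper": -1, "xyz": [-2, 10, 0], "angular": [0, 0, 0]}, {"gripper": -1, "xyz": [-5.5, 13.5, 0], "angular": [0, 0, 0]}, {"gripper": -1, "xyz": [-9.5, 17, 0], "angular": [0, 0, 0]}, {"gripper": -1, "xyz": [-12.5, 20, 0], "angular": [0, 0, 0]}, {"gripper": -1, "xyz": [-14.5, 22, 0], "angular": [0, 0, 0]}, {"gripper": -1, "xyz": [-15.1, 22.5, 0], "angular": [0, 0, 0]}, {"gripper": -1, "xyz": [-15.1, 22.5, 0], "angular": [0, 0, 0]}])

```text
clock: 20.95
position: [462.4, -62.5, 245.1]
ee_rot: [0.707, -0.707, 0.001, -0.001]
contact_force: [-0.0, 0.1, -2.3]
gripper_width: 10.6
```

```bash
python3 - <<'E'
from h import *
p2,W2=cloud("side")
cv2.imwrite("pics/s10.png",cv2.resize(p2[130:330,140:340],None,fx=3,fy=3,interpolation=cv2.INTER_CUBIC))
go([462,-63,158],180.3);print(arm.read_state()["gripper_width"])
m=clean((abs(W2[...,0]-462)<45)&(abs(W2[...,1]+38)<50)&(W2[...,2]>80)&(W2[...,2]<215));P=W2[m];print(P.min(0),P.max(0),m.sum())
E
```

```text
go [462, -63, 158] shift [0.02 0.08 8.68] turn [-0.001 -0.    -0.005] j6 -0.21
 tool x [ 0. -1.  0.] y [-1.    -0.    -0.001] t 21.0 pos [462.7 -62.8 244.8] F [ 0.5 -0.  -2.4]
9.906354624176505
[431.71632109 -87.90202424 137.98923818] [496.29550591  -9.40412881 214.65750508] 751
```

View pics/s10.png

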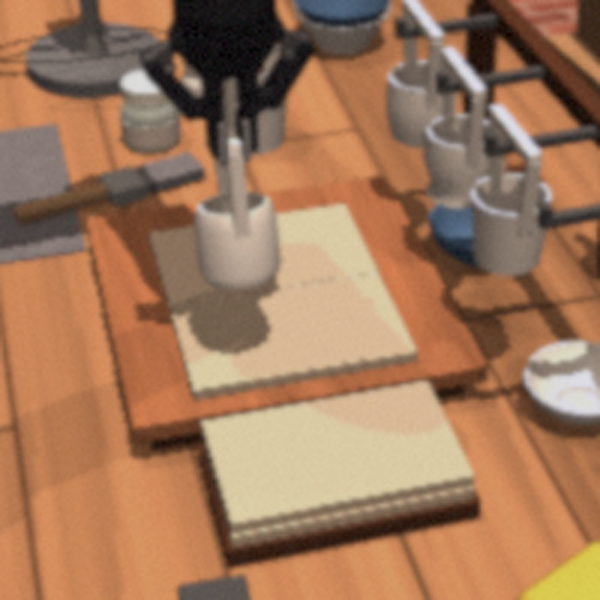

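The pot hangs upright over batt2, with its foot about 86 mm above it. Lowering.

>>> move_arm(moves=[{"gripper": -1, "xyz": [0, 0, 2], "angular": [0, 0, 0]}, {"gripper": -1, "xyz": [0, 0, 4], "angular": [0, 0, 0]}, {"gripper": -1, "xyz": [0, 0, 6], "angular": [0, 0, 0]}, {"gripper": -1, "xyz": [0, 0, 7.2], "angular": [0, 0, 0]}, {"gripper": -1, "xyz": [0, 0, 7.8], "angular": [0, 0, 0]}, {"gripper": -1, "xyz": [0, 0, 8.1], "angular": [0, 0, 0]}, {"gripper": -1, "xyz": [0, 0, 8.3], "angular": [0, 0, 0]}, {"gripper": -1, "xyz": [0, 0, 8.3], "angular": [0, 0, 0]}])

```text
clock: 22.0
position: [468.2, -65.0, 170.1]
ee_rot: [0.709, -0.706, 0.007, -0.003]
contact_force: [-4.3, -5.6, 33.5]
gripper_width: 10.2
```

>>> move_arm(moves=[{"gripper": -1, "xyz": [0, 0, 0.15], "angular": [0, 0, 0]}, {"gripper": -1, "xyz": [0, 0, 0.3], "angular": [0, 0, 0]}, {"gripper": -1, "xyz": [0, 0, 0.3], "angular": [0, 0, 0]}])

```text
clock: 22.38
position: [469.7, -65.7, 169.8]
ee_rot: [0.709, -0.705, 0.009, -0.004]
contact_force: [-6.7, -7.7, 44.8]
gripper_width: 10.1
```

```bash
python3 - <<'E'
from h import *
p2,W2=cloud("side")
m=(abs(W2[...,0]-464)<28)&(W2[...,1]>-85)&(W2[...,1]<-40)&(W2[...,2]>50)&(W2[...,2]<120)
for u in (225,) : pass
P=W2[m];v,u=np.where(m)
uc=int(np.median(u))
for vv in range(215,260,2):print(vv,uc,np.round(W2[vv,uc]),p2[vv,uc])
print(arm.read_state()["contact_force"])
E
```

```text
215 218 [469. -17. 126.] [100 114 127]
217 218 [469. -15. 119.] [105 117 130]
219 218 [468. -18. 115.] [105 117 132]
221 218 [467. -24. 113.] [ 87 100 111]
223 218 [467. -24. 107.] [100 111 125]
225 218 [466. -25. 101.] [100 112 124]
227 218 [458. -71. 129.] [153 169 176]
229 218 [457. -74. 125.] [180 201 216]
231 218 [457. -76. 121.] [169 186 209]
233 218 [456. -79. 117.] [161 177 199]
235 218 [456. -78. 110.] [153 169 189]
237 218 [455. -81. 107.] [151 168 187]
239 218 [455. -79.  99.] [149 165 184]
241 218 [454. -84.  97.] [142 158 178]
243 218 [454. -85.  92.] [139 155 175]
245 218 [453. -83.  84.] [136 153 170]
247 218 [453. -85.  80.] [133 147 167]
249 218 [452. -86.  74.] [115 128 145]
251 218 [455. -72.  57.] [ 87 100 118]
253 218 [453. -81.  58.] [ 97 118 141]
255 218 [452. -86.  56.] [151 187 212]
257 218 [450. -94.  56.] [139 171 190]
259 218 [449. -95.  51.] [ 84 105 128]
[-6.78728449 -8.51715896 44.93648922]
```

That was over-pressed (45 N), and the depth shows the pot tilted about 15° in the grip since the jam. I'll lift a little, measure the tilt, and correct it by tilting the tool.

>>> move_arm(moves=[{"gripper": -1, "xyz": [0, 0, -1.3], "angular": [0, 0, 0]}, {"gripper": -1, "xyz": [0, 0, -3], "angular": [0, 0, 0]}, {"gripper": -1, "xyz": [0, 0, -5], "angular": [0, 0, 0]}, {"gripper": -1, "xyz": [0, 0, -5], "angular": [0, 0, 0]}, {"gripper": -1, "xyz": [0, 0, -5], "angular": [0, 0, 0]}])

```text
clock: 23.05
position: [461.4, -62.7, 207.3]
ee_rot: [-0.707, 0.707, 0.001, -0.001]
contact_force: [-0.3, 0.5, -2.0]
gripper_width: 10.2
```

```bash
cat >> h.py <<'E'
def pot(W,x,y,rx=60,ry=75):
    "silhouette front profile: body cylinder fit from side view (axis tilt, centre, foot)"
    from scipy.optimize import least_squares
    zt=arm.read_state()["position"][2]
    m=(abs(W[...,0]-x)<rx)&(abs(W[...,1]-y)<ry)&(W[...,2]>58)&(W[...,2]<zt+8)
    P=W[m]
    return P,m
def cyl(P,c0,zlo,zhi,r=33):
    from scipy.optimize import least_squares
    P=P[(P[:,2]>zlo)&(P[:,2]<zhi)];zm=(zlo+zhi)/2
    def f(q):
        d=np.array([q[2],q[3],1]);d/=np.linalg.norm(d)
        w=P-np.array([q[0],q[1],zm]);return np.linalg.norm(w-np.outer(w@d,d),axis=1)-r
    s=least_squares(f,[c0[0],c0[1],0,0],loss="soft_l1")
    print("axis centre",np.round(s.x[:2],1),"at z",zm,"tilt deg x,y",np.round(np.degrees(s.x[2:]),1),"rms",round(np.sqrt(np.mean(s.fun**2)),1),len(P));return s.x
E
python3 - <<'E'
from h import *
p2,W2=cloud("side");s=arm.read_state();print(np.round(s["position"],1),np.round(s["contact_force"],1),s["gripper_width"])
P,m=pot(W2,464,-50);zt=s["position"][2]
b=(zt+15-118)  # guessed foot
print("foot guess",b)
cyl(P,(464,-40),b+15,b+58)
print(np.round(P[P[:,2]<b+70].min(0)))
# handle
H=P[(P[:,2]>zt-35)];print("handle",np.round(H.min(0)),np.round(H.max(0)))
E
```

```text
[461.2 -62.7 207.1] [ 0.  -0.1 -2.7] 10.147545779288077
foot guess 104.08624538697657
axis centre [461.4 -49.8] at z 140.58624538697657 tilt deg x,y [ 3.5 10.3] rms 3.1 597
[ 415. -100.   58.]
handle [451. -83. 172.] [474.  -8. 215.]
```

>>> move_arm(moves=[{"gripper": -1, "xyz": [0, 0, 0], "angular": [0, -0.08, 0]}, {"gripper": -1, "xyz": [0, 0, 0], "angular": [0, -0.16, 0]}, {"gripper": -1, "xyz": [0, 0, 0], "angular": [0, -0.19, 0]}, {"gripper": -1, "xyz": [0, 0, 0], "angular": [0, -0.19, 0]}, {"gripper": -1, "xyz": [0, 0, 0], "angular": [0, -0.19, 0]}])

```text
clock: 23.72
position: [461.5, -62.6, 207.9]
ee_rot: [0.704, -0.704, -0.067, -0.066]
contact_force: [-0.2, -0.2, -2.6]
gripper_width: 10.4
```

```bash
python3 - <<'E'
from h import *
p2,W2=cloud("side");s=arm.read_state();print(np.round(s["position"],1),np.round(s["ee_rot"],3),np.round(s["contact_force"],1))
P,m=pot(W2,464,-50);zt=s["position"][2];b=104
for lo in(12,20):cyl(P,(464,-40),b+lo,b+55)
for u in(200,205,210,214,218,222,226):
    c=[(v,W2[v,u]) for v in range(170,280) if m[v,u]]
    print(u,[tuple(np.round(q[1:]).astype(int).tolist()) for v,q in c[::5]])
cv2.imwrite("pics/s13.png",cv2.resize(p2[150:280,150:300],None,fx=4,fy=4,interpolation=cv2.INTER_CUBIC))
E
```

```text
[461.5 -62.4 208.1] [ 0.704 -0.704 -0.067 -0.067] [ 0.4  0.9 -2.6]
axis centre [460.8 -36.8] at z 137.5 tilt deg x,y [1.2 0.9] rms 2.7 517
axis centre [460.9 -36.7] at z 141.5 tilt deg x,y [1.2 0.3] rms 2.8 442
200 [(-20, 61)]
205 [(-17, 161), (-43, 164), (-49, 154), (-49, 140), (-48, 124), (-62, 59)]
210 [(-11, 164), (-7, 147), (-57, 166), (-61, 154), (-60, 139), (-62, 126), (-60, 110)]
214 [(-73, 214), (-8, 157), (-5, 141), (-64, 166), (-67, 154), (-68, 140), (-68, 126), (-66, 110)]
218 [(-74, 215), (-77, 204), (-72, 187), (-70, 171), (-72, 158), (-71, 143), (-71, 129), (-73, 115)]
222 [(-73, 213), (-16, 151), (-66, 167), (-66, 153), (-67, 139), (-68, 125), (-68, 110)]
226 [(-31, 165), (-53, 165), (-62, 157), (-65, 144), (-65, 129), (-63, 113)]
```

View pics/s13.png

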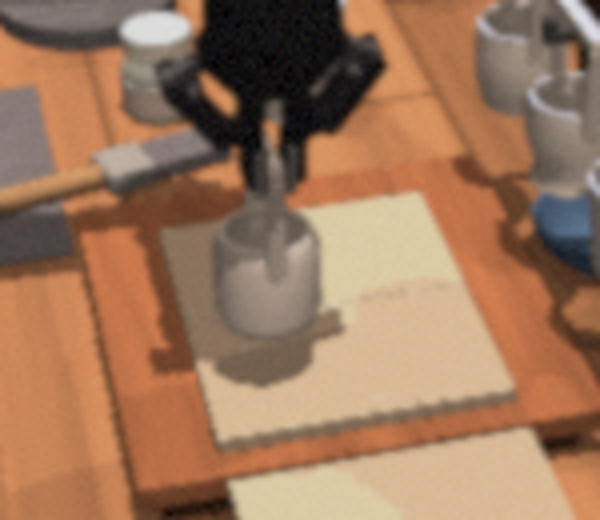

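The pot is now upright (tilt about 1°), centred at (461,-37), with its foot about 105 mm up. I'll lower it straight down 51 mm in small steps.

>>> move_arm(moves=[{"gripper": -1, "xyz": [0.28, 0, 1.48], "angular": [0, -0.19, 0]}, {"gripper": -1, "xyz": [0.57, 0, 2.95], "angular": [0, 0, 0]}, {"gripper": -1, "xyz": [0.76, 0, 3.93], "angular": [0, 0, 0]}, {"gripper": -1, "xyz": [0.87, 0, 4.52], "angular": [0, 0, 0]}, {"gripper": -1, "xyz": [0.92, 0, 4.8], "angular": [0, 0, 0]}, {"gripper": -1, "xyz": [0.92, 0, 4.8], "angular": [0, 0, 0]}])

```text
clock: 24.52
position: [463.0, -62.9, 163.1]
ee_rot: [0.706, -0.702, -0.066, -0.067]
contact_force: [-4.6, -4.5, 15.5]
gripper_width: 10.5
```

>>> move_arm(moves=[{"gripper": -1, "xyz": [-0.06, 0, -0.3], "angular": [0, 0, 0]}, {"gripper": -1, "xyz": [-0.06, 0, -0.3], "angular": [0, 0, 0]}, {"gripper": -1, "xyz": [-0.06, 0, -0.3], "angular": [0, 0, 0]}])

```text
clock: 24.9
position: [462.8, -62.3, 163.4]
ee_rot: [0.705, -0.703, -0.066, -0.068]
contact_force: [-0.3, -1.7, 5.0]
gripper_width: 10.3
```

```bash
python3 - <<'E'
from h import *
p2,W2=cloud("side");s=arm.read_state();print(np.round(s["position"],1),np.round(s["ee_rot"],3),np.round(s["contact_force"],1))
P,m=pot(W2,464,-45,60,60)
cyl(P,(461,-37),68,108)
for u in(210,214,218,222,226):
    c=[(v,W2[v,u]) for v in range(170,300) if m[v,u]]
    print(u,[tuple(np.round(q[1:]).astype(int).tolist()) for v,q in c[::4]])
E
```

```text
[462.8 -62.4 163.4] [ 0.704 -0.703 -0.066 -0.068] [-0.5 -1.4  5. ]
axis centre [462.6 -36.7] at z 88.0 tilt deg x,y [ 0.5 -1.1] rms 2.4 427
210 [(-6, 116), (-8, 105), (-8, 93), (-57, 117), (-60, 107), (-56, 92), (-59, 82), (-60, 70), (-80, 59)]
214 [(-5, 126), (-8, 116), (-13, 107), (-10, 93), (-61, 118), (-63, 107), (-69, 99), (-69, 88), (-68, 75), (-76, 59)]
218 [(-72, 167), (-75, 158), (-73, 145), (-68, 129), (-72, 121), (-69, 106), (-68, 94), (-70, 83), (-72, 72)]
222 [(-75, 170), (-73, 158), (-73, 146), (-72, 134), (-75, 124), (-67, 106), (-66, 94), (-71, 85), (-69, 71), (-95, 58)]
226 [(-24, 118), (-23, 105), (-57, 118), (-62, 109), (-62, 97), (-64, 86), (-68, 78), (-66, 64)]
```

Upright on the batt with its rim at 117 mm. Releasing and backing out along the tool axis.

>>> move_arm(moves=[{"gripper": 0, "xyz": [0, 0, 0], "angular": [0, 0, 0]}, {"gripper": 0.3, "xyz": [0, 0, 0], "angular": [0, 0, 0]}, {"gripper": 0.3, "xyz": [0, 0, 0], "angular": [0, 0, 0]}, {"gripper": 0.3, "xyz": [0, 0, 0], "angular": [0, 0, 0]}, {"gripper": 0.3, "xyz": [0, 0, -1.5], "angular": [0, 0, 0]}, {"gripper": 0.3, "xyz": [0, 0, -5], "angular": [0, 0, 0]}, {"gripper": 1, "xyz": [0, 0, -10], "angular": [0, 0, 0]}, {"gripper": 1, "xyz": [0, 0, -13.5], "angular": [0, 0.1, 0]}, {"gripper": 1, "xyz": [0, 0, -13.5], "angular": [0, 0.19, 0]}, {"gripper": 1, "xyz": [0, 0, -13.5], "angular": [0, 0.19, 0]}])

```text
clock: 26.2
position: [461.5, -87.4, 296.1]
ee_rot: [0.708, -0.706, 0.0, -0.001]
contact_force: [-0.4, -0.1, -0.4]
gripper_width: 85.5
```

```bash
python3 - <<'E'
from h import *
p2,W2=cloud("side");s=arm.read_state();print(np.round(s["position"],1),np.round(s["ee_rot"],3),np.round(s["contact_force"],1))
P,m=pot(W2,464,-38,45,50)
cyl(P,(461,-37),68,108);H=P[(P[:,2]>162)&(P[:,2]<186)];print("bar",H.min(0),H.max(0))
go([684.3,-102.4,290],181.5)
p,W=cloud("top");Z=W[...,2]
for y in(141.4,33.7,-77.4):
    m=(Z>240)&(Z<256)&(abs(W[...,0]-680)<25)&(abs(W[...,1]-y)<50)
    if m.sum()>20:print(rect(W,clean(m,1)))
E
```

```text
[461.5 -87.6 295.7] [ 0.708 -0.707 -0.    -0.001] [-0.4  0.8  0.8]
axis centre [462.4 -38.4] at z 88.0 tilt deg x,y [-0.2 -2.3] rms 2.5 428
bar [455.73326451 -84.39234069 163.26251101] [468.32362254   4.72244327 183.26803042]
go [684.3, -102.4, 290] shift [  1.5  -22.27   0.58] turn [-0.001  0.001 -0.025] j6 -0.16
 tool x [ 0.001 -1.    -0.001] y [-1.    -0.001 -0.001] t 26.25 pos [461.5 -87.6 295.7] F [-0.4  0.8  0.8]
(((676.7496948242188, 141.46823120117188), (11.380730628967285, 80.50067901611328), 1.5072413682937622), np.float64(243.16173643752973), np.int64(146))
(((680.2207641601562, 33.63642120361328), (11.526835441589355, 80.4834213256836), 1.6454558372497559), np.float64(243.58488868588407), np.int64(145))
(((684.5911254882812, -77.17570495605469), (10.934858322143555, 81.4296875), 2.154291868209839), np.float64(243.36448666218644), np.int64(146))
```

>>> move_arm(moves=[{"gripper": 1, "xyz": [1.5, -22.35, 0.6], "angular": [0, 0, -0.025]}, {"gripper": 1, "xyz": [1.5, -22.35, 0.6], "angular": [0, 0, -0.025]}, {"gripper": 1, "xyz": [1.5, -22.35, 0.6], "angular": [0, 0, -0.025]}, {"gripper": 1, "xyz": [1.5, -22.35, 0.6], "angular": [0, 0, -0.025]}, {"gripper": 1, "xyz": [1.5, -22.35, 0.6], "angular": [0, 0, -0.025]}, {"gripper": 1, "xyz": [1.5, -22.35, 0.6], "angular": [0, 0, -0.025]}])

```text
clock: 27.05
position: [684.9, -103.7, 288.5]
ee_rot: [0.716, -0.699, -0.001, 0.0]
contact_force: [-0.5, 0.3, 0.6]
gripper_width: 85.5
```

```bash
python3 - <<'E'
from h import *
go([685.2,-102.3,216],181.5)
E
```

```text
go [685.2, -102.3, 216] shift [-0.14 -0.05  7.25] turn [ 0.001  0.    -0.002] j6 -0.06
 tool x [ 0.024 -1.    -0.   ] y [-1.    -0.024  0.001] t 27.05 pos [ 684.9 -103.7  288.5] F [-0.5  0.3  0.6]
```

>>> move_arm(moves=[{"gripper": 1, "xyz": [-0.1, 0, 3.5], "angular": [0, 0, 0]}, {"gripper": 1, "xyz": [-0.1, 0, 6], "angular": [0, 0, 0]}, {"gripper": 1, "xyz": [-0.1, 0, 7.2], "angular": [0, 0, 0]}, {"gripper": 1, "xyz": [-0.1, 0, 7.2], "angular": [0, 0, 0]}, {"gripper": -1, "xyz": [-0.1, 0, 7.2], "angular": [0, 0, 0]}, {"gripper": -1, "xyz": [-0.1, 0, 7.2], "angular": [0, 0, 0]}, {"gripper": -1, "xyz": [-0.1, 0, 7.2], "angular": [0, 0, 0]}, {"gripper": -1, "xyz": [-0.1, 0, 7.2], "angular": [0, 0, 0]}, {"gripper": -1, "xyz": [-0.1, 0, 7.2], "angular": [0, 0, 0]}, {"gripper": -1, "xyz": [-0.1, 0, 7.2], "angular": [0, 0, 0]}])

```text
clock: 28.3
position: [685.8, -102.1, 217.6]
ee_rot: [0.716, -0.698, 0.001, -0.0]
contact_force: [0.3, -1.0, 1.6]
gripper_width: 11.0
```

>>> move_arm(moves=[{"gripper": -1, "xyz": [0, 0, 0], "angular": [0, 0, 0]}, {"gripper": -1, "xyz": [0, 0, 0], "angular": [0, 0, 0]}, {"gripper": -1, "xyz": [0, 0, -0.8], "angular": [0, 0, 0]}, {"gripper": -1, "xyz": [0, 0, -1.6], "angular": [0, 0, 0]}, {"gripper": -1, "xyz": [0, 0, -2.4], "angular": [0, 0, 0]}, {"gripper": -1, "xyz": [0, 0, -2.4], "angular": [0, 0, 0]}, {"gripper": -1, "xyz": [0, 0, -2.4], "angular": [0, 0, 0]}])

```text
clock: 29.18
position: [685.0, -102.0, 240.8]
ee_rot: [0.716, -0.698, -0.0, 0.0]
contact_force: [0.3, 0.2, -2.9]
gripper_width: 10.8
```

```bash
python3 - <<'E'
from h import *
p2,W2=cloud("side");s=arm.read_state();print(s["gripper_width"])
P=W2[(abs(W2[...,0]-684)<45)&(abs(W2[...,1]+77)<45)]
cyl(P,(684,-77),152,198)
go([556,-63.5,s["position"][2]],181.5)
E
```

```text
10.75141568327965
axis centre [688.2 -71.1] at z 175.0 tilt deg x,y [-1.9 -8.3] rms 3.5 462
go [556, -63.5, np.float64(240.5992553774843)] shift [-4.17e+00  1.28e+01  1.00e-02] turn [ 0.001  0.    -0.001] j6 -0.06
 tool x [ 0.025 -1.    -0.   ] y [-1.    -0.025  0.001] t 29.225 pos [ 685.  -102.   240.6] F [ 0.4  0.6 -1.9]
```

>>> move_arm(moves=[{"gripper": -1, "xyz": [0, 1.5, 0], "angular": [0, 0, 0]}, {"gripper": -1, "xyz": [0, 3.5, 0], "angular": [0, 0, 0]}, {"gripper": -1, "xyz": [0, 6.5, 0], "angular": [0, 0, 0]}, {"gripper": -1, "xyz": [-1, 9, 0], "angular": [0, 0, 0]}, {"gripper": -1, "xyz": [-2.5, 11.5, 0], "angular": [0, 0, 0]}, {"gripper": -1, "xyz": [-4.2, 12.8, 0], "angular": [0, 0, 0]}, {"gripper": -1, "xyz": [-4.2, 12.8, 0], "angular": [0, 0, 0]}, {"gripper": -1, "xyz": [-4.2, 12.8, 2], "angular": [0, 0, 0]}, {"gripper": -1, "xyz": [-4.2, 12.8, 4], "angular": [0, 0, 0]}, {"gripper": -1, "xyz": [-4.2, 12.8, 4], "angular": [0, 0, 0]}])

```text
clock: 30.48
position: [555.9, -63.4, 199.3]
ee_rot: [0.716, -0.698, -0.001, 0.002]
contact_force: [0.1, 0.1, -2.4]
gripper_width: 11.0
```

```bash
cat >> h.py <<'E'
def check(x,y):
    p2,W2=cloud("side");s=arm.read_state();z=s["position"][2];b=z+21-118
    print(np.round(s["position"],1),np.round(s["contact_force"],1),round(s["gripper_width"],1),"foot nominal",round(b,1))
    P=W2[(abs(W2[...,0]-x)<42)&(abs(W2[...,1]-y)<42)]
    cyl(P,(x,y),b+12,b+54)
    u=[];F=P[(P[:,1]<y-24)&(abs(P[:,0]-x)<12)&(P[:,2]<z-30)&(P[:,2]>57)];h,e=np.histogram(F[:,2],bins=np.arange(54,210,4));print("front wall z",[(int(a),int(n)) for a,n in zip(e,h) if n])
E
python3 - <<'E'
from h import *
check(556,-38.5)
E
```

```text
[556.8 -63.4 200.7] [-0.2  0.3 -2.7] 11.1 foot nominal 103.7
axis centre [558.2 -32.8] at z 136.66206519834944 tilt deg x,y [-1.  -7.7] rms 3.8 422
front wall z [(54, 8), (58, 5), (106, 1), (110, 4), (114, 5), (118, 4), (122, 7), (126, 8), (130, 5), (134, 10), (138, 10), (142, 12), (146, 7), (150, 13), (154, 13), (158, 10), (162, 16), (166, 11)]
```

```bash
python3 - <<'E'
from h import *
p2,W2=cloud("side")
v,u=np.where((abs(W2[...,0]-556)<34)&(W2[...,1]<-45)&(W2[...,1]>-90)&(W2[...,2]>100)&(W2[...,2]<170))
print(u.min(),u.max(),v.min(),v.max())
for uu in range(u.min()+3,u.max(),5):
    print(uu,[tuple(np.round(W2[k,uu]).astype(int).tolist()) for k in sorted(v[u==uu])[::4]])
H=W2[(abs(W2[...,0]-556)<20)&(abs(W2[...,1]+38)<60)&(W2[...,2]>175)&(W2[...,2]<228)]
print(np.percentile(H,[2,50,98],axis=0).round())
p,W=cloud("top");H=W[(abs(W[...,0]-556)<15)&(abs(W[...,1]+38)<60)&(W[...,2]>205)&(W[...,2]<236)];print(len(H),np.percentile(H,[0,50,100],axis=0).round())
if len(H): print(np.polyfit(H[:,1],H[:,2],1))
E
```

```text
243 267 200 226
246 [(534, -49, 165), (532, -56, 158), (532, -54, 145), (533, -50, 130), (534, -47, 113)]
251 [(544, -60, 167), (541, -69, 162), (544, -59, 143), (543, -59, 131), (543, -62, 121), (543, -60, 108)]
256 [(553, -72, 167), (555, -65, 150), (554, -67, 141), (556, -59, 122), (556, -61, 112)]
261 [(568, -62, 167), (568, -64, 157), (568, -63, 144), (569, -60, 130), (568, -64, 121), (568, -62, 107)]
266 [(584, -50, 168), (583, -53, 159), (585, -48, 143), (585, -48, 131)]
[[539. -78. 177.]
 [555. -72. 213.]
 [574.  -2. 228.]]Traceback (most recent call last):
  File "<stdin>", line 9, in <module>
    return _quantile_unchecked(
        a, q, axis, out, overwrite_input, method, keepdims, weights)
    return _ureduce(a,
                    func=_quantile_ureduce_func,
    ...<5 lines>...
                    overwrite_input=overwrite_input,
                    method=method)
    r = func(a, **kwargs)
    result = _quantile(arr,
                       quantiles=q,
    ...<2 lines>...
                       out=out,
                       weights=wgt)
    slices_having_nans = np.isnan(arr[-1, ...])
                                  ~~~^^^^^^^^^
IndexError: index -1 is out of bounds for axis 0 with size 0
```

>>> move_arm(moves=[{"gripper": -1, "xyz": [0, 0, 1.5], "angular": [0, 0, 0]}, {"gripper": -1, "xyz": [0, 0, 3], "angular": [0, 0, 0]}, {"gripper": -1, "xyz": [0, 0, 4], "angular": [0, 0, 0]}, {"gripper": -1, "xyz": [0, 0, 4.3], "angular": [0, 0, 0]}, {"gripper": -1, "xyz": [0, 0, 4.5], "angular": [0, 0, 0]}, {"gripper": -1, "xyz": [0, 0, 4.5], "angular": [0, 0, 0]}])

```text
clock: 31.38
position: [556.5, -63.3, 156.3]
ee_rot: [0.716, -0.698, 0.0, -0.0]
contact_force: [0.1, -0.2, -2.0]
gripper_width: 10.7
```

>>> move_arm(moves=[{"gripper": -1, "xyz": [0, 0, 0.1], "angular": [0, 0, 0]}, {"gripper": -1, "xyz": [0, 0, 0.2], "angular": [0, 0, 0]}, {"gripper": -1, "xyz": [0, 0, 0.2], "angular": [0, 0, 0]}])

```text
clock: 31.75
position: [556.3, -63.3, 154.1]
ee_rot: [0.716, -0.698, -0.0, 0.0]
contact_force: [0.4, 0.5, -2.6]
gripper_width: 10.7
```

```bash
python3 - <<'E'
from h import *
check(556,-38.5)
E
```

```text
[556.3 -63.3 154.1] [ 0.7 -0.6 -2.8] 10.8 foot nominal 57.1
axis centre [559.2 -32.8] at z 90.13750621180813 tilt deg x,y [-1.9 -6.4] rms 3.6 404
front wall z [(54, 11), (58, 6), (62, 4), (66, 3), (70, 7), (74, 6), (78, 6), (82, 8), (86, 6), (90, 12), (94, 11), (98, 7), (102, 7), (106, 14), (110, 11), (114, 7), (118, 14), (122, 3)]
```

No contact yet at 154, so I'll creep down in 1 mm steps.

>>> move_arm(moves=[{"gripper": -1, "xyz": [0, 0, 0.1], "angular": [0, 0, 0]}, {"gripper": -1, "xyz": [0, 0, 0.15], "angular": [0, 0, 0]}, {"gripper": -1, "xyz": [0, 0, 0.15], "angular": [0, 0, 0]}])

```text
clock: 32.17
position: [556.3, -63.3, 152.5]
ee_rot: [0.716, -0.698, -0.0, 0.0]
contact_force: [-0.4, 0.1, -2.5]
gripper_width: 11.1
```

>>> move_arm(moves=[{"gripper": -1, "xyz": [0, 0, 0.1], "angular": [0, 0, 0]}, {"gripper": -1, "xyz": [0, 0, 0.15], "angular": [0, 0, 0]}, {"gripper": -1, "xyz": [0, 0, 0.15], "angular": [0, 0, 0]}])

```text
clock: 32.55
position: [556.7, -63.4, 151.8]
ee_rot: [0.716, -0.698, 0.001, -0.0]
contact_force: [-0.7, -0.4, 0.9]
gripper_width: 10.8
```

Contact came at 152 mm, where an upright pot should meet the batt (151). Releasing, then on to pot B.

>>> move_arm(moves=[{"gripper": 0, "xyz": [0, 0, 0], "angular": [0, 0, 0]}, {"gripper": 0.3, "xyz": [0, 0, 0], "angular": [0, 0, 0]}, {"gripper": 0.3, "xyz": [0, 0, 0], "angular": [0, 0, 0]}, {"gripper": 0.3, "xyz": [0, 0, 0], "angular": [0, 0, 0]}, {"gripper": 0.3, "xyz": [0, 0, -2], "angular": [0, 0, 0]}, {"gripper": 0.3, "xyz": [0, 0, -6], "angular": [0, 0, 0]}, {"gripper": 1, "xyz": [0, 0, -12], "angular": [0, 0, 0]}, {"gripper": 1, "xyz": [0, 0, -13.8], "angular": [0, 0, 0]}, {"gripper": 1, "xyz": [-3, -6, -13.8], "angular": [0, 0, 0]}, {"gripper": 1, "xyz": [-6.9, -12.3, -13.8], "angular": [0, 0, 0]}])

```text
clock: 33.8
position: [665.1, 0.2, 290.4]
ee_rot: [0.715, -0.699, 0.001, -0.001]
contact_force: [1.0, -0.8, 0.1]
gripper_width: 85.4
```

>>> move_arm(moves=[{"gripper": 1, "xyz": [0, 0, 0], "angular": [0, 0, 0]}, {"gripper": 1, "xyz": [0, 0, 0], "angular": [0, 0, 0]}, {"gripper": 1, "xyz": [0, 0, 0], "angular": [0, 0, 0]}])

```text
clock: 34.17
position: [663.3, -0.7, 290.0]
ee_rot: [0.716, -0.698, 0.0, -0.0]
contact_force: [-0.4, 0.3, -0.0]
gripper_width: 85.3
```

```bash
python3 - <<'E'
from h import *
check(556,-38.5)
p,W=cloud("side")
for x,y in((462,-38),(556,-38.5)):
    P=W[(abs(W[...,0]-x)<42)&(abs(W[...,1]-y)<42)];cyl(P,(x,y),68,110)
go([681,8.7,216],181.6)
E
```

```text
[663.3  -0.8 290.3] [-0.2 -0.4  0.2] 85.1 foot nominal 193.3
axis centre [556.  -38.5] at z 226.25086896782346 tilt deg x,y [0. 0.] rms nan 0
front wall z [(54, 6), (58, 8), (62, 4), (66, 6), (70, 7), (74, 7), (78, 3), (82, 4), (86, 12), (90, 7), (94, 11), (98, 8), (102, 11), (106, 8), (110, 14), (114, 9), (118, 10), (122, 8), (126, 5), (130, 6), (134, 5), (138, 6), (142, 6), (146, 8), (150, 4), (154, 10), (158, 6), (162, 4), (166, 8), (170, 10), (174, 9), (178, 15), (182, 3)]
axis centre [462.3 -38.1] at z 89.0 tilt deg x,y [-0.5 -1.9] rms 2.7 459
axis centre [559.5 -32.9] at z 89.0 tilt deg x,y [-0.9 -6.4] rms 3.8 417
go [681, 8.7, 216] shift [-0.9  -1.78  7.43] turn [-0.002  0.    -0.004] j6 -0.22
 tool x [ 0.024 -1.    -0.   ] y [-1.    -0.024 -0.002] t 34.275 pos [663.3  -0.8 290.3] F [-0.1 -0.4  0.2]
  return _methods._mean(a, axis=axis, dtype=dtype,
  ret = ret.dtype.type(ret / rcount)
```

>>> move_arm(moves=[{"gripper": 1, "xyz": [-0.9, -1.8, 0], "angular": [0, 0, 0]}, {"gripper": 1, "xyz": [-0.9, -1.8, 3.5], "angular": [0, 0, 0]}, {"gripper": 1, "xyz": [-0.9, -1.8, 6], "angular": [0, 0, 0]}, {"gripper": 1, "xyz": [-0.9, -1.8, 7.4], "angular": [0, 0, 0]}, {"gripper": 1, "xyz": [-0.9, -1.8, 7.4], "angular": [0, 0, 0]}, {"gripper": 1, "xyz": [-0.9, -1.8, 7.4], "angular": [0, 0, 0]}, {"gripper": -1, "xyz": [-0.9, -1.8, 7.4], "angular": [0, 0, 0]}, {"gripper": -1, "xyz": [-0.9, -1.8, 7.4], "angular": [0, 0, 0]}, {"gripper": -1, "xyz": [-0.9, -1.8, 7.4], "angular": [0, 0, 0]}, {"gripper": -1, "xyz": [-0.9, -1.8, 7.4], "angular": [0, 0, 0]}])

```text
clock: 35.52
position: [681.8, 9.5, 215.1]
ee_rot: [0.716, -0.698, 0.0, -0.0]
contact_force: [0.8, 0.5, 1.3]
gripper_width: 12.4
```

>>> move_arm(moves=[{"gripper": -1, "xyz": [0, 0, 0], "angular": [0, 0, 0]}, {"gripper": -1, "xyz": [0, 0, 0], "angular": [0, 0, 0]}, {"gripper": -1, "xyz": [0, 0, -0.8], "angular": [0, 0, 0]}, {"gripper": -1, "xyz": [0, 0, -1.6], "angular": [0, 0, 0]}, {"gripper": -1, "xyz": [0, 0, -2.4], "angular": [0, 0, 0]}, {"gripper": -1, "xyz": [0, 0, -2.4], "angular": [0, 0, 0]}, {"gripper": -1, "xyz": [0, 0, -2.4], "angular": [0, 0, 0]}])

```text
clock: 36.4
position: [681.5, 9.5, 238.8]
ee_rot: [0.716, -0.698, -0.0, 0.0]
contact_force: [0.6, 0.4, -2.9]
gripper_width: 10.8
```

```bash
python3 - <<'E'
from h import *
s=arm.read_state();print(s["gripper_width"])
go([462,57,s["position"][2]],180)
p,W=cloud("top")
batt(W,49,59,-130,200,tag="both");batt(W,25,40,-400,-260,330,440,tag="weight")
E
```

```text
10.836211339670733
go [462, 57, np.float64(238.8422561448553)] shift [-5.300e+00  2.183e+01  1.000e-02] turn [0.001 0.    0.025] j6 -0.23
 tool x [ 0.025 -1.    -0.   ] y [-1.    -0.025  0.001] t 36.4 pos [681.5   9.5 238.8] F [ 0.6  0.4 -2.9]
both [507.1  18.3] [233.2 190.1] 89.6 z 53.8 3441
weight [ 385.5 -331.4] [102.5  49.8] 85.9 z 32.3 594
```

>>> move_arm(moves=[{"gripper": -1, "xyz": [0, 1.5, 0], "angular": [0, 0, 0]}, {"gripper": -1, "xyz": [0, 3.5, 0], "angular": [0, 0, 0]}, {"gripper": -1, "xyz": [0, 6.5, 0], "angular": [0, 0, 0]}, {"gripper": -1, "xyz": [-2, 9, 0], "angular": [0, 0, 0]}, {"gripper": -1, "xyz": [-4, 12, 0], "angular": [0, 0, 0]}, {"gripper": -1, "xyz": [-5.3, 15.5, 0], "angular": [0, 0, 0]}, {"gripper": -1, "xyz": [-5.3, 18.5, 0], "angular": [0, 0, 0]}, {"gripper": -1, "xyz": [-5.3, 21, 0], "angular": [0, 0, 0]}, {"gripper": -1, "xyz": [-5.3, 21.8, 0], "angular": [0, 0, 0]}, {"gripper": -1, "xyz": [-5.3, 21.8, 0], "angular": [0, 0, 0]}])

```text
clock: 37.7
position: [462.7, 57.1, 239.4]
ee_rot: [0.716, -0.698, 0.0, -0.001]
contact_force: [0.5, -0.1, -2.1]
gripper_width: 10.8
```

>>> move_arm(moves=[{"gripper": -1, "xyz": [0, 0, 2], "angular": [0, 0, 0]}, {"gripper": -1, "xyz": [0, 0, 4], "angular": [0, 0, 0]}, {"gripper": -1, "xyz": [0, 0, 6], "angular": [0, 0, 0]}, {"gripper": -1, "xyz": [0, 0, 7.5], "angular": [0, 0, 0]}, {"gripper": -1, "xyz": [0, 0, 8.3], "angular": [0, 0, 0]}, {"gripper": -1, "xyz": [0, 0, 8.5], "angular": [0, 0, 0]}, {"gripper": -1, "xyz": [0, 0, 8.5], "angular": [0, 0, 0]}])

```text
clock: 38.58
position: [463.1, 57.1, 154.4]
ee_rot: [0.716, -0.698, 0.0, -0.0]
contact_force: [0.5, -0.9, -2.1]
gripper_width: 10.8
```

>>> move_arm(moves=[{"gripper": -1, "xyz": [0, 0, 0.1], "angular": [0, 0, 0]}, {"gripper": -1, "xyz": [0, 0, 0.2], "angular": [0, 0, 0]}, {"gripper": -1, "xyz": [0, 0, 0.2], "angular": [0, 0, 0]}])

```text
clock: 38.95
position: [462.5, 57.0, 152.2]
ee_rot: [0.716, -0.698, 0.0, -0.0]
contact_force: [0.1, -0.3, -2.4]
gripper_width: 11.0
```

>>> move_arm(moves=[{"gripper": -1, "xyz": [0, 0, 0.1], "angular": [0, 0, 0]}, {"gripper": -1, "xyz": [0, 0, 0.2], "angular": [0, 0, 0]}, {"gripper": -1, "xyz": [0, 0, 0.2], "angular": [0, 0, 0]}])

```text
clock: 39.33
position: [462.4, 56.9, 149.9]
ee_rot: [0.716, -0.698, -0.0, 0.0]
contact_force: [0.1, 0.3, -1.8]
gripper_width: 11.1
```

>>> move_arm(moves=[{"gripper": -1, "xyz": [0, 0, 0.07], "angular": [0, 0, 0]}, {"gripper": -1, "xyz": [0, 0, 0.07], "angular": [0, 0, 0]}])

```text
clock: 39.58
position: [462.5, 57.0, 149.4]
ee_rot: [0.716, -0.698, 0.0, -0.0]
contact_force: [-0.1, -0.0, -2.7]
gripper_width: 11.2
```

>>> move_arm(moves=[{"gripper": -1, "xyz": [0, 0, 0.1], "angular": [0, 0, 0]}, {"gripper": -1, "xyz": [0, 0, 0.1], "angular": [0, 0, 0]}])

```text
clock: 39.83
position: [463.0, 56.8, 149.2]
ee_rot: [0.716, -0.698, 0.001, -0.0]
contact_force: [-0.3, -1.3, 6.0]
gripper_width: 10.6
```

>>> move_arm(moves=[{"gripper": -1, "xyz": [0, 0, 0.08], "angular": [0, 0, 0]}, {"gripper": -1, "xyz": [0, 0, 0.08], "angular": [0, 0, 0]}])

```text
clock: 40.08
position: [463.0, 56.8, 149.2]
ee_rot: [0.716, -0.698, 0.001, -0.0]
contact_force: [-2.1, -1.1, 9.6]
gripper_width: 11.4
```

>>> move_arm(moves=[{"gripper": 0, "xyz": [0, 0, 0], "angular": [0, 0, 0]}, {"gripper": 0.3, "xyz": [0, 0, 0], "angular": [0, 0, 0]}, {"gripper": 0.3, "xyz": [0, 0, 0], "angular": [0, 0, 0]}, {"gripper": 0.3, "xyz": [0, 0, 0], "angular": [0, 0, 0]}, {"gripper": 0.3, "xyz": [0, 0, -2], "angular": [0, 0, 0]}, {"gripper": 0.3, "xyz": [0, 0, -6], "angular": [0, 0, 0]}, {"gripper": 1, "xyz": [0, 0, -12], "angular": [0, 0, 0]}, {"gripper": 1, "xyz": [0, 0, -14], "angular": [0, 0, 0]}, {"gripper": 1, "xyz": [-2, -5.8, -14], "angular": [0, 0, 0]}])

```text
clock: 41.2
position: [519.7, 78.1, 292.2]
ee_rot: [0.716, -0.698, 0.001, -0.004]
contact_force: [0.0, 0.9, 1.4]
gripper_width: 85.4
```

>>> move_arm(moves=[{"gripper": 1, "xyz": [-3.4, -15.8, 0], "angular": [0, 0, 0]}, {"gripper": 1, "xyz": [-3.4, -15.8, 0], "angular": [0, 0, 0]}, {"gripper": 1, "xyz": [-3.4, -15.8, 0], "angular": [0, 0, 0]}, {"gripper": 1, "xyz": [-3.4, -15.8, 0], "angular": [0, 0, 0]}, {"gripper": 1, "xyz": [-3.4, -15.8, 0], "angular": [0, 0, 0]}, {"gripper": 1, "xyz": [-3.4, -15.8, 0], "angular": [0, 0, 0]}])

```text
clock: 41.95
position: [676.2, 116.1, 288.6]
ee_rot: [0.716, -0.698, 0.0, -0.0]
contact_force: [-0.3, 0.5, -0.3]
gripper_width: 85.2
```

```bash
python3 - <<'E'
from h import *
p,W=cloud("side")
for x,y in((462,-38),(556,-38.5),(462,82)):
    P=W[(abs(W[...,0]-x)<42)&(abs(W[...,1]-y)<42)];cyl(P,(x,y),68,110)
    H=P[P[:,2]>150];print(np.round(H.max(0)) if len(H) else None)
go([677.4,116.4,216],181.6)
E
```

```text
axis centre [462.4 -38.3] at z 89.0 tilt deg x,y [-0.4 -2.7] rms 2.5 454
[468.   3. 183.]
axis centre [559.7 -33. ] at z 89.0 tilt deg x,y [-1.8 -6.4] rms 3.8 416
[565.   2. 184.]
axis centre [468.3  84. ] at z 89.0 tilt deg x,y [-6.1 -7.3] rms 3.2 227
[469. 123. 183.]
go [677.4, 116.4, 216] shift [-0.02 -0.11  7.28] turn [-0.001  0.    -0.003] j6 -0.38
 tool x [ 0.025 -1.    -0.   ] y [-1.    -0.025 -0.001] t 42.0 pos [676.3 116.1 288.8] F [0.4 0.1 0. ]
```

>>> move_arm(moves=[{"gripper": 1, "xyz": [0, -0.1, 3.5], "angular": [0, 0, 0]}, {"gripper": 1, "xyz": [0, -0.1, 6], "angular": [0, 0, 0]}, {"gripper": 1, "xyz": [0, -0.1, 7.2], "angular": [0, 0, 0]}, {"gripper": 1, "xyz": [0, -0.1, 7.2], "angular": [0, 0, 0]}, {"gripper": 1, "xyz": [0, -0.1, 7.2], "angular": [0, 0, 0]}, {"gripper": -1, "xyz": [0, -0.1, 7.2], "angular": [0, 0, 0]}, {"gripper": -1, "xyz": [0, -0.1, 7.2], "angular": [0, 0, 0]}, {"gripper": -1, "xyz": [0, -0.1, 7.2], "angular": [0, 0, 0]}, {"gripper": -1, "xyz": [0, -0.1, 7.2], "angular": [0, 0, 0]}, {"gripper": -1, "xyz": [0, -0.1, 7.2], "angular": [0, 0, 0]}])

```text
clock: 43.25
position: [678.4, 116.4, 215.9]
ee_rot: [0.716, -0.698, 0.0, -0.0]
contact_force: [1.2, 0.1, 0.2]
gripper_width: 10.9
```

>>> move_arm(moves=[{"gripper": -1, "xyz": [0, 0, 0], "angular": [0, 0, 0]}, {"gripper": -1, "xyz": [0, 0, 0], "angular": [0, 0, 0]}, {"gripper": -1, "xyz": [0, 0, -0.8], "angular": [0, 0, 0]}, {"gripper": -1, "xyz": [0, 0, -1.6], "angular": [0, 0, 0]}, {"gripper": -1, "xyz": [0, 0, -2.4], "angular": [0, 0, 0]}, {"gripper": -1, "xyz": [0, 0, -2.4], "angular": [0, 0, 0]}, {"gripper": -1, "xyz": [0, 0, -2.4], "angular": [0, 0, 0]}])

```text
clock: 44.12
position: [677.8, 116.4, 239.3]
ee_rot: [0.716, -0.698, -0.0, 0.0]
contact_force: [-0.3, -0.1, -2.7]
gripper_width: 10.9
```

```bash
python3 - <<'E'
from h import *
s=arm.read_state();print(s["gripper_width"])
go([556,57.5,s["position"][2]])
p,W=cloud("top")
batt(W,49,59,-130,200,tag="both")
E
```

```text
10.938443810681203
go [556, 57.5, np.float64(239.31290232301416)] shift [5.580e+00 1.233e+01 1.000e-02] turn [0. 0. 0.] j6 -0.38
 tool x [ 0.025 -1.    -0.   ] y [-1.    -0.025  0.001] t 44.125 pos [677.8 116.4 239.3] F [-0.3 -0.1 -2.7]
both [507.2  21.8] [240.3 190.5] 89.5 z 53.9 3533
```

>>> move_arm(moves=[{"gripper": -1, "xyz": [0, 1.5, 0], "angular": [0, 0, 0]}, {"gripper": -1, "xyz": [0, 3.5, 0], "angular": [0, 0, 0]}, {"gripper": -1, "xyz": [0, 6.5, 0], "angular": [0, 0, 0]}, {"gripper": -1, "xyz": [1.5, 9.5, 0], "angular": [0, 0, 0]}, {"gripper": -1, "xyz": [3.5, 11.5, 0], "angular": [0, 0, 0]}, {"gripper": -1, "xyz": [5.2, 12.3, 0], "angular": [0, 0, 0]}, {"gripper": -1, "xyz": [5.6, 12.3, 0], "angular": [0, 0, 0]}, {"gripper": -1, "xyz": [5.6, 12.3, 0], "angular": [0, 0, 0]}])

```text
clock: 45.18
position: [557.3, 57.2, 239.5]
ee_rot: [0.716, -0.698, 0.0, -0.0]
contact_force: [0.3, -0.2, -3.4]
gripper_width: 11.2
```

>>> move_arm(moves=[{"gripper": -1, "xyz": [0, 0, 2], "angular": [0, 0, 0]}, {"gripper": -1, "xyz": [0, 0, 4], "angular": [0, 0, 0]}, {"gripper": -1, "xyz": [0, 0, 6], "angular": [0, 0, 0]}, {"gripper": -1, "xyz": [0, 0, 7.5], "angular": [0, 0, 0]}, {"gripper": -1, "xyz": [0, 0, 8.3], "angular": [0, 0, 0]}, {"gripper": -1, "xyz": [0, 0, 8.6], "angular": [0, 0, 0]}, {"gripper": -1, "xyz": [0, 0, 8.6], "angular": [0, 0, 0]}])

```text
clock: 46.05
position: [556.9, 57.4, 153.9]
ee_rot: [0.716, -0.698, 0.0, -0.0]
contact_force: [-0.5, -0.8, -3.2]
gripper_width: 11.1
```

>>> move_arm(moves=[{"gripper": -1, "xyz": [0, 0, 0.1], "angular": [0, 0, 0]}, {"gripper": -1, "xyz": [0, 0, 0.2], "angular": [0, 0, 0]}, {"gripper": -1, "xyz": [0, 0, 0.2], "angular": [0, 0, 0]}])

```text
clock: 46.42
position: [556.5, 57.3, 151.7]
ee_rot: [0.716, -0.698, 0.0, -0.0]
contact_force: [0.6, 0.4, -1.8]
gripper_width: 10.9
```

>>> move_arm(moves=[{"gripper": -1, "xyz": [0, 0, 0.1], "angular": [0, 0, 0]}, {"gripper": -1, "xyz": [0, 0, 0.15], "angular": [0, 0, 0]}, {"gripper": -1, "xyz": [0, 0, 0.15], "angular": [0, 0, 0]}])

```text
clock: 46.8
position: [556.5, 57.3, 150.1]
ee_rot: [0.716, -0.698, 0.0, -0.0]
contact_force: [0.2, -0.4, -1.7]
gripper_width: 11.1
```

>>> move_arm(moves=[{"gripper": -1, "xyz": [0, 0, 0.08], "angular": [0, 0, 0]}, {"gripper": -1, "xyz": [0, 0, 0.08], "angular": [0, 0, 0]}])

```text
clock: 47.05
position: [556.9, 57.3, 150.0]
ee_rot: [0.716, -0.698, 0.0, -0.0]
contact_force: [-0.0, -1.3, 2.1]
gripper_width: 10.7
```

>>> move_arm(moves=[{"gripper": 0, "xyz": [0, 0, 0], "angular": [0, 0, 0]}, {"gripper": 0.3, "xyz": [0, 0, 0], "angular": [0, 0, 0]}, {"gripper": 0.3, "xyz": [0, 0, 0], "angular": [0, 0, 0]}, {"gripper": 0.3, "xyz": [0, 0, 0], "angular": [0, 0, 0]}, {"gripper": 0.3, "xyz": [0, 0, -2], "angular": [0, 0, 0]}, {"gripper": 0.3, "xyz": [0, 0, -6], "angular": [0, 0, 0]}, {"gripper": 1, "xyz": [0, 0, -12], "angular": [0, 0, 0]}, {"gripper": 1, "xyz": [0, 0, -14], "angular": [0, 0, 0]}, {"gripper": 1, "xyz": [0, 0, -14], "angular": [0, 0, 0]}])

```text
clock: 48.18
position: [557.2, 57.6, 291.1]
ee_rot: [0.716, -0.698, 0.001, -0.002]
contact_force: [-0.0, -0.5, -1.2]
gripper_width: 85.3
```

```bash
python3 - <<'E'
from h import *
go([385.5,-331.4,150],175.9)
E
```

```text
go [385.5, -331.4, 150] shift [38.48 18.19 13.97] turn [-0.004  0.002  0.097] j6 -0.37
 tool x [ 0.025 -1.    -0.002] y [-1.    -0.025 -0.004] t 48.175 pos [557.2  57.6 291.1] F [-0.  -0.5 -1.2]
```

>>> move_arm(moves=[{"gripper": 1, "xyz": [38.5, 18.2, 0], "angular": [0, 0, 0.097]}, {"gripper": 1, "xyz": [38.5, 18.2, 0], "angular": [0, 0, 0.097]}, {"gripper": 1, "xyz": [38.5, 18.2, 0], "angular": [0, 0, 0.097]}, {"gripper": 1, "xyz": [38.5, 18.2, 0], "angular": [0, 0, 0.097]}, {"gripper": 1, "xyz": [38.5, 18.2, 0], "angular": [0, 0, 0.097]}, {"gripper": 1, "xyz": [38.5, 18.2, 0], "angular": [0, 0, 0.097]}, {"gripper": 1, "xyz": [38.5, 18.2, 0], "angular": [0, 0, 0.097]}, {"gripper": 1, "xyz": [38.5, 18.2, 6], "angular": [0, 0, 0.097]}, {"gripper": 1, "xyz": [38.5, 18.2, 12], "angular": [0, 0, 0.097]}, {"gripper": 1, "xyz": [38.5, 18.2, 14], "angular": [0, 0, 0.097]}])

```text
clock: 49.42
position: [380.3, -330.4, 143.5]
ee_rot: [-0.681, 0.733, 0.005, -0.002]
contact_force: [0.4, 0.4, 0.1]
gripper_width: 85.3
```

```bash
python3 - <<'E'
from h import *
p,W=cloud("side");batt(W,24,40,-420,-260,320,450,tag="weight side")
go([385.5,-331.4,8],175.9)
p,W=cloud("top");batt(W,25,40,-420,-260,320,450,tag="weight top");batt(W,38,49,-300,-124,tag="batt3 top");batt(W,49,58,-120,160,tag="both")
E
```

```text
weight side [ 388.6 -329. ] [103.9  49.8] 85.9 z 33.8 947
go [385.5, -331.4, 8] shift [ 0.17 -0.72 13.43] turn [ 0.012  0.006 -0.002] j6 0.32
 tool x [-0.074 -0.997 -0.006] y [-0.997  0.074  0.012] t 49.475 pos [ 380.  -330.1  142.4] F [ 0.2 -0.  -2. ]
weight top [ 366.5 -357.9] [39.6 15.3] 86.1 z 32.9 66
batt3 top [ 506.9 -184.8] [120.1 190.4] 89.7 z 44.1 1825
both [507.1  21.4] [188.8 240.2] 0.0 z 53.7 2573
```

>>> move_arm(moves=[{"gripper": 1, "xyz": [0.1, -0.6, 4], "angular": [0, 0, 0]}, {"gripper": 1, "xyz": [0.1, -0.6, 8], "angular": [0, 0, 0]}, {"gripper": 1, "xyz": [0.1, -0.6, 11.5], "angular": [0, 0, 0]}, {"gripper": 1, "xyz": [0.1, -0.6, 13.2], "angular": [0, 0, 0]}, {"gripper": 1, "xyz": [0.1, -0.6, 13.2], "angular": [0, 0, 0]}, {"gripper": -1, "xyz": [0.1, -0.6, 13.2], "angular": [0, 0, 0]}, {"gripper": -1, "xyz": [0.1, -0.6, 13.2], "angular": [0, 0, 0]}, {"gripper": -1, "xyz": [0.1, -0.6, 13.2], "angular": [0, 0, 0]}, {"gripper": -1, "xyz": [0.1, -0.6, 13.2], "angular": [0, 0, 0]}, {"gripper": -1, "xyz": [0.1, -0.6, 13.2], "angular": [0, 0, 0]}])

```text
clock: 50.78
position: [389.3, -333.4, 18.6]
ee_rot: [-0.681, 0.732, 0.0, -0.0]
contact_force: [-2.9, 1.7, 6.2]
gripper_width: 48.6
```

>>> move_arm(moves=[{"gripper": -1, "xyz": [0, 0, 0], "angular": [0, 0, 0]}, {"gripper": -1, "xyz": [0, 0, -2], "angular": [0, 0, 0]}, {"gripper": -1, "xyz": [0, 0, -5], "angular": [0, 0, 0]}, {"gripper": -1, "xyz": [0, 0, -9], "angular": [0, 0, 0]}, {"gripper": -1, "xyz": [0, 0, -13], "angular": [0, 0, 0]}, {"gripper": -1, "xyz": [0, 0, -13], "angular": [0, 0, 0]}])

```text
clock: 51.52
position: [391.6, -334.1, 149.8]
ee_rot: [-0.681, 0.732, -0.003, 0.002]
contact_force: [0.6, 0.1, -7.4]
gripper_width: 48.1
```

```bash
python3 - <<'E'
from h import *
s=arm.read_state();print(s["gripper_width"])
go([507,-185.8,140],90)
p,W=cloud("side");Z=W[...,2];x,y,z=s["position"]
m=(abs(W[...,0]-x)<60)&(abs(W[...,1]-y)<75)&(Z>z-25)&(Z<z+35);P=W[m];print(np.percentile(P,[1,50,99],axis=0).round(1))
m=clean((abs(W[...,0]-x)<60)&(abs(W[...,1]-y)<75)&(Z>z+15)&(Z<z+32)&(W[...,1]<y-12));print(rect(W,m))
E
```

```text
48.10808667161527
go [507, -185.8, 140] shift [-15.62 -10.43   1.03] turn [-0.007  0.004  1.499] j6 0.32
 tool x [-0.072 -0.997  0.002] y [-0.997  0.072 -0.007] t 51.525 pos [ 391.6 -334.1  149.8] F [ 0.6  0.1 -7.4]
[[ 357.1 -381.1  136.1]
 [ 392.5 -345.5  164.7]
 [ 427.5 -282.2  183.1]]
(((0.0, 0.0), (0.0, 0.0), 0.0), np.float64(nan), np.int64(0))
  return np.nanmean(a, axis, out=out, keepdims=keepdims)
```

The weight is held, but only shallowly near the fingertips. I'll set it back down and grip it 10 mm deeper.

>>> move_arm(moves=[{"gripper": -1, "xyz": [0, 0, 4], "angular": [0, 0, 0]}, {"gripper": -1, "xyz": [0, 0, 8], "angular": [0, 0, 0]}, {"gripper": -1, "xyz": [0, 0, 11], "angular": [0, 0, 0]}, {"gripper": -1, "xyz": [0, 0, 12.5], "angular": [0, 0, 0]}, {"gripper": -1, "xyz": [0, 0, 13], "angular": [0, 0, 0]}, {"gripper": -1, "xyz": [0, 0, 13], "angular": [0, 0, 0]}, {"gripper": 1, "xyz": [0, 0, 13], "angular": [0, 0, 0]}, {"gripper": 1, "xyz": [0, 0, 13], "angular": [0, 0, 0]}, {"gripper": 1, "xyz": [0, 0, 13], "angular": [0, 0, 0]}, {"gripper": 1, "xyz": [0, 0, 13], "angular": [0, 0, 0]}])

```text
clock: 52.82
position: [390.4, -333.7, 17.3]
ee_rot: [-0.681, 0.732, -0.0, 0.0]
contact_force: [0.3, 1.3, 0.6]
gripper_width: 85.5
```

>>> move_arm(moves=[{"gripper": 1, "xyz": [-0.2, 0, 0.5], "angular": [0, 0, 0]}, {"gripper": 1, "xyz": [-0.2, 0, 1], "angular": [0, 0, 0]}, {"gripper": 1, "xyz": [-0.2, 0, 1], "angular": [0, 0, 0]}, {"gripper": -1, "xyz": [-0.2, 0, 1], "angular": [0, 0, 0]}, {"gripper": -1, "xyz": [-0.2, 0, 1], "angular": [0, 0, 0]}, {"gripper": -1, "xyz": [-0.2, 0, 1], "angular": [0, 0, 0]}, {"gripper": -1, "xyz": [-0.2, 0, 1], "angular": [0, 0, 0]}, {"gripper": -1, "xyz": [-0.2, 0, 1], "angular": [0, 0, 0]}, {"gripper": -1, "xyz": [-0.2, 0, 1], "angular": [0, 0, 0]}])

```text
clock: 53.95
position: [389.3, -331.3, 7.6]
ee_rot: [-0.681, 0.732, 0.001, -0.0]
contact_force: [-2.6, 1.6, 4.8]
gripper_width: 48.7
```

>>> move_arm(moves=[{"gripper": -1, "xyz": [0, 0, -2], "angular": [0, 0, 0]}, {"gripper": -1, "xyz": [0, 0, -5], "angular": [0, 0, 0]}, {"gripper": -1, "xyz": [0, 0, -9], "angular": [0, 0, 0]}, {"gripper": -1, "xyz": [0, 0, -13], "angular": [0, 0, 0]}, {"gripper": -1, "xyz": [0, 0, -13], "angular": [0, 0, 0]}, {"gripper": -1, "xyz": [0, 0, -13], "angular": [0, 0, 0]}])

```text
clock: 54.7
position: [388.6, -330.4, 134.8]
ee_rot: [-0.681, 0.733, 0.002, -0.0]
contact_force: [-0.7, -0.2, -7.5]
gripper_width: 48.6
```

```bash
python3 - <<'E'
from h import *
s=arm.read_state();print(s["gripper_width"])
go([507,-185.8,140],90)
E
```

```text
48.62407985708197
go [507, -185.8, 140] shift [-15.28 -10.75  -0.51] turn [ 0.005 -0.     1.498] j6 0.31
 tool x [-0.073 -0.997 -0.003] y [-0.997  0.073  0.004] t 54.7 pos [ 388.6 -330.4  134.8] F [-0.7 -0.2 -7.5]
```

>>> move_arm(moves=[{"gripper": -1, "xyz": [-1.5, -1, -0.5], "angular": [0, 0, 0.17]}, {"gripper": -1, "xyz": [-4, -3, -0.5], "angular": [0, 0, 0.35]}, {"gripper": -1, "xyz": [-7, -5, -0.5], "angular": [0, 0, 0.53]}, {"gripper": -1, "xyz": [-10, -7, -0.5], "angular": [0, 0, 0.71]}, {"gripper": -1, "xyz": [-13, -9, -0.5], "angular": [0, 0, 0.89]}, {"gripper": -1, "xyz": [-15.3, -10.7, -0.5], "angular": [0, 0, 1.07]}, {"gripper": -1, "xyz": [-15.3, -10.7, -0.5], "angular": [0, 0, 1.25]}, {"gripper": -1, "xyz": [-15.3, -10.7, -0.5], "angular": [0, 0, 1.42]}, {"gripper": -1, "xyz": [-15.3, -10.7, -0.5], "angular": [0, 0, 1.498]}, {"gripper": -1, "xyz": [-15.3, -10.7, -0.5], "angular": [0, 0, 1.498]}])

```text
clock: 55.95
position: [506.3, -186.3, 139.3]
ee_rot: [-0.001, 1.0, 0.001, -0.003]
contact_force: [0.1, 0.0, -7.2]
gripper_width: 48.6
```

```bash
python3 - <<'E'
from h import *
s=arm.read_state();print(s["gripper_width"])
p,W=cloud("side");Z=W[...,2];z=s["position"][2]
m=(abs(W[...,0]-507)<70)&(abs(W[...,1]+186)<45)&(Z>z-25)&(Z<z+33);P=W[m];print(np.percentile(P,[1,50,99],axis=0).round(1),z)
go([507,-185.5,56],90)
E
```

```text
48.63327576599891
[[ 460.3 -224.6  135.7]
 [ 497.4 -208.1  163.2]
 [ 559.  -160.   171.6]] 139.31789652548113
go [507, -185.5, 56] shift [-0.08  0.08  8.38] turn [ 0.001 -0.005  0.002] j6 -1.52
 tool x [-1.    -0.002  0.005] y [-0.002  1.     0.001] t 56.0 pos [ 506.6 -186.4  139.8] F [ 0.1  0.7 -7.2]
```

>>> move_arm(moves=[{"gripper": -1, "xyz": [0.1, 0.1, 2.5], "angular": [0, 0, 0]}, {"gripper": -1, "xyz": [0.1, 0.1, 5], "angular": [0, 0, 0]}, {"gripper": -1, "xyz": [0.1, 0.1, 7], "angular": [0, 0, 0]}, {"gripper": -1, "xyz": [0.1, 0.1, 8], "angular": [0, 0, 0]}, {"gripper": -1, "xyz": [0.1, 0.1, 8.4], "angular": [0, 0, 0]}, {"gripper": -1, "xyz": [0.1, 0.1, 8.6], "angular": [0, 0, 0]}, {"gripper": -1, "xyz": [0.1, 0.1, 8.6], "angular": [0, 0, 0]}])

```text
clock: 56.88
position: [507.4, -185.7, 56.8]
ee_rot: [-0.001, 1.0, -0.0, 0.001]
contact_force: [-0.1, 0.3, -6.3]
gripper_width: 49.0
```

>>> move_arm(moves=[{"gripper": -1, "xyz": [0, 0, 0.1], "angular": [0, 0, 0]}, {"gripper": -1, "xyz": [0, 0, 0.15], "angular": [0, 0, 0]}])

```text
clock: 57.12
position: [507.1, -185.7, 55.1]
ee_rot: [-0.0, 1.0, -0.0, 0.0]
contact_force: [0.0, -0.6, -6.0]
gripper_width: 48.6
```

>>> move_arm(moves=[{"gripper": -1, "xyz": [0, 0, 0.1], "angular": [0, 0, 0]}, {"gripper": -1, "xyz": [0, 0, 0.2], "angular": [0, 0, 0]}, {"gripper": -1, "xyz": [0, 0, 0.2], "angular": [0, 0, 0]}])

```text
clock: 57.5
position: [506.9, -185.6, 52.7]
ee_rot: [-0.0, 1.0, 0.0, -0.0]
contact_force: [0.3, -0.9, -6.6]
gripper_width: 49.0
```

>>> move_arm(moves=[{"gripper": -1, "xyz": [0, 0, 0.1], "angular": [0, 0, 0]}, {"gripper": -1, "xyz": [0, 0, 0.15], "angular": [0, 0, 0]}])

```text
clock: 57.75
position: [507.0, -185.7, 51.6]
ee_rot: [-0.0, 1.0, -0.0, 0.0]
contact_force: [-1.4, 0.7, -1.3]
gripper_width: 48.5
```

>>> move_arm(moves=[{"gripper": -1, "xyz": [0, 0, 0.05], "angular": [0, 0, 0]}, {"gripper": -1, "xyz": [0, 0, 0.05], "angular": [0, 0, 0]}, {"gripper": 1, "xyz": [0, 0, 0.05], "angular": [0, 0, 0]}, {"gripper": 1, "xyz": [0, 0, 0], "angular": [0, 0, 0]}, {"gripper": 1, "xyz": [0, 0, 0], "angular": [0, 0, 0]}, {"gripper": 1, "xyz": [0, 0, 0], "angular": [0, 0, 0]}, {"gripper": 1, "xyz": [0, 0, -3], "angular": [0, 0, 0]}, {"gripper": 1, "xyz": [0, 0, -9], "angular": [0, 0, 0]}, {"gripper": 1, "xyz": [0, 0, -15], "angular": [0, 0, 0]}, {"gripper": 1, "xyz": [0, -5, -18], "angular": [0, 0, 0]}])

```text
clock: 59.0
position: [508.8, -234.8, 235.9]
ee_rot: [-0.003, 1.0, -0.001, 0.003]
contact_force: [0.6, -0.3, -0.4]
gripper_width: 85.4
```

>>> move_arm(moves=[{"gripper": -1, "xyz": [12, -3, 0], "angular": [0, 0, 0]}, {"gripper": -1, "xyz": [12, -6, 0], "angular": [0, 0, 0]}, {"gripper": -1, "xyz": [12, -6, 0], "angular": [0, 0, 0]}, {"gripper": -1, "xyz": [12, -6, 0], "angular": [0, 0, 0]}])

```text
clock: 59.5
position: [386.8, -296.2, 231.5]
ee_rot: [0.0, 1.0, -0.0, 0.0]
contact_force: [0.1, -0.2, -0.0]
gripper_width: 12.4
```

```bash
python3 - <<'E'
from h import *
p,W=cloud("top");cv2.imwrite("pics/t14.png",cv2.resize(p[130:310,180:480],None,fx=2.6,fy=2.6,interpolation=cv2.INTER_CUBIC))
q,V=cloud("side");cv2.imwrite("pics/s14.png",cv2.resize(q[150:400,150:400],None,fx=2.3,fy=2.3,interpolation=cv2.INTER_CUBIC))
batt(W,70,82,-260,-110,tag="weight");batt(W,38,49,-300,-124,tag="batt3");batt(W,49,58,-120,160,tag="both")
for x,y in((462,-38),(556,-38),(462,82),(556,82)):
    m=(W[...,2]>165)&(W[...,2]<192)&(abs(W[...,0]-x)<20)&(abs(W[...,1]-y)<55)
    if m.sum()>10:print("bar",rect(W,clean(m,1)))
# switch
for n,Q in(("top",W),("side",V)):
    for a,b in((15,30),(32,48),(48,62),(62,76),(76,88),(88,115)):
        m=(Q[...,2]>a)&(Q[...,2]<b)&(abs(Q[...,0]-510)<60)&(abs(Q[...,1]+445)<55)
        if m.sum()>4:print(n,a,np.nanmean(Q[m],0).round(1),m.sum(),np.nanmin(Q[m],0).round(),np.nanmax(Q[m],0).round())
print(arm.read_state()["position"])
E
```

```text
weight [ 546.4 -173.7] [17.8 21.1] 89.5 z 76.3 45
batt3 [ 507.6 -185. ] [120.5 188.7] 89.6 z 44.0 1019
both [507.2  21.7] [240.3 189.7] 89.4 z 53.7 2573
bar (((458.3417053222656, -40.77790832519531), (10.617949485778809, 82.72734069824219), 1.7143319845199585), np.float64(177.37241538042412), np.int64(163))
bar (((554.7752685546875, -37.298095703125), (12.032685279846191, 81.79399108886719), 1.1321176290512085), np.float64(177.53006978902727), np.int64(161))
bar (((459.8726501464844, 80.85515594482422), (10.887859344482422, 82.77337646484375), 1.6896071434020996), np.float64(177.51890589753825), np.int64(165))
bar (((553.581787109375, 82.19900512695312), (11.172138214111328, 83.84209442138672), 1.5970202684402466), np.float64(177.09507010264178), np.int64(162))
top 15 [ 521.4 -435.8   24.8] 300 [ 482. -471.   15.] [ 559. -405.   30.]
top 32 [ 520.8 -439.6   36.4] 58 [ 510. -456.   32.] [ 534. -423.   46.]
top 48 [ 507.4 -444.3   54.8] 10 [ 503. -448.   49.] [ 512. -441.   62.]
top 62 [ 502.2 -446.6   69.3] 11 [ 496. -450.   62.] [ 508. -444.   75.]
top 88 [ 487.7 -451.3  101.9] 72 [ 477. -467.   92.] [ 500. -442.  110.]
side 15 [ 522.3 -444.4   25.4] 697 [ 484. -475.   15.] [ 565. -403.   30.]
side 32 [ 524.2 -441.7   36.5] 112 [ 509. -456.   32.] [ 537. -421.   47.]
side 48 [ 510.7 -447.2   56.3] 22 [ 503. -450.   48.] [ 517. -441.   62.]
side 62 [ 504.9 -449.1   69.1] 17 [ 498. -452.   62.] [ 512. -444.   76.]
side 76 [ 502.2 -451.5   77.8] 6 [ 499. -454.   76.] [ 506. -450.   81.]
side 88 [ 489.6 -455.9  101.7] 152 [ 479. -464.   89.] [ 502. -443.  110.]
[ 387.95920762 -295.54655364  231.28366513]
```

View pics/s14.png

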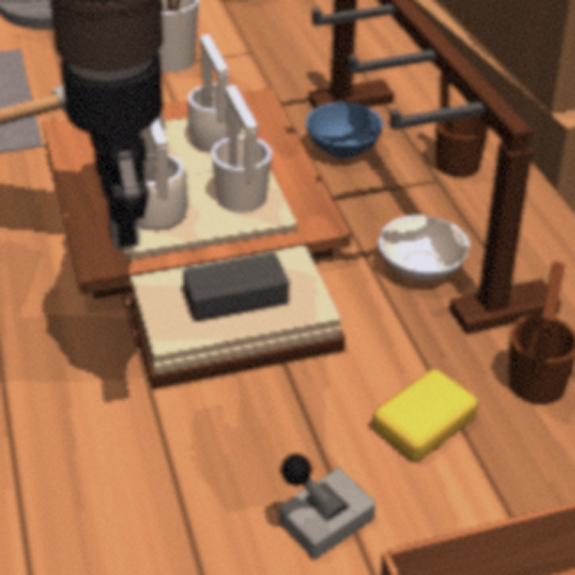

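Everything is in order: all four pots upright on the batts (side crop (165,190), (240,170), (212,115), the fourth behind them) with bar tops at 177 mm (expected 178), and the weight flat on the stack at (235,285). The switch ball is at (296,468), and I measure it at (488,-453,101). The lever must be pushed along (0.93,0.37).

```bash
python3 - <<'E'
from h import *
go([444.5,-470,75],111.8);print(arm.read_state()["gripper_width"])
E
```

```text
go [444.5, -470, 75] shift [ -5.62 -17.45  15.63] turn [-0.     0.    -0.379] j6 -1.25
 tool x [-1.    -0.001 -0.   ] y [-0.001  1.    -0.   ] t 59.6 pos [ 388.  -295.5  231.3] F [ 0.4  0.1 -0.9]
0.27563567917717
```

>>> move_arm(moves=[{"gripper": -1, "xyz": [-5.6, -17.5, 0], "angular": [0, 0, -0.379]}, {"gripper": -1, "xyz": [-5.6, -17.5, 0], "angular": [0, 0, -0.379]}, {"gripper": -1, "xyz": [-5.6, -17.5, 0], "angular": [0, 0, -0.379]}, {"gripper": -1, "xyz": [-5.6, -17.5, 0], "angular": [0, 0, -0.379]}, {"gripper": -1, "xyz": [-5.6, -17.5, 5], "angular": [0, 0, -0.379]}, {"gripper": -1, "xyz": [-5.6, -17.5, 11], "angular": [0, 0, -0.379]}, {"gripper": -1, "xyz": [-5.6, -17.5, 15.6], "angular": [0, 0, -0.379]}, {"gripper": -1, "xyz": [-5.6, -17.5, 15.6], "angular": [0, 0, -0.379]}, {"gripper": -1, "xyz": [-5.6, -17.5, 15.6], "angular": [0, 0, -0.379]}])

```text
clock: 60.72
position: [445.0, -471.0, 77.4]
ee_rot: [-0.19, 0.982, -0.001, 0.001]
contact_force: [0.1, -1.0, 1.3]
gripper_width: 0.3
```

```bash
python3 - <<'E'
from h import *
go([538.4,-432.6,75],111.8)
E
```

```text
go [538.4, -432.6, 75] shift [-10.1    0.09   0.25] turn [-0.003  0.001  0.001] j6 -0.63
 tool x [-0.928 -0.373 -0.001] y [-0.373  0.928 -0.003] t 60.725 pos [ 445.  -471.    77.4] F [ 0.1 -1.   1.3]
```

>>> move_arm(moves=[{"gripper": -1, "xyz": [-1.5, 0, 0.2], "angular": [0, 0, 0]}, {"gripper": -1, "xyz": [-3, 0, 0.2], "angular": [0, 0, 0]}, {"gripper": -1, "xyz": [-4.2, 0, 0.2], "angular": [0, 0, 0]}, {"gripper": -1, "xyz": [-5.4, 0, 0.2], "angular": [0, 0, 0]}, {"gripper": -1, "xyz": [-6.6, 0, 0.2], "angular": [0, 0, 0]}, {"gripper": -1, "xyz": [-7.8, 0, 0.2], "angular": [0, 0, 0]}, {"gripper": -1, "xyz": [-9, 0, 0.2], "angular": [0, 0, 0]}, {"gripper": -1, "xyz": [-10, 0, 0.2], "angular": [0, 0, 0]}, {"gripper": -1, "xyz": [-10, 0, 0.2], "angular": [0, 0, 0]}])

```text
clock: 61.85
position: [535.8, -433.5, 72.9]
ee_rot: [-0.189, 0.982, 0.0, -0.001]
contact_force: [-2.4, -0.6, -0.4]
gripper_width: 0.3
```

>>> move_arm(moves=[{"gripper": -1, "xyz": [-0.3, 0, 0], "angular": [0, 0, 0]}, {"gripper": -1, "xyz": [-0.5, 0, 0], "angular": [0, 0, 0]}, {"gripper": -1, "xyz": [-0.5, 0, 0], "angular": [0, 0, 0]}])

```text
clock: 62.22
position: [536.5, -433.0, 72.8]
ee_rot: [-0.188, 0.982, 0.001, -0.004]
contact_force: [-8.7, -5.8, 0.6]
gripper_width: -0.1
```

```bash
cat >> h.py <<'E'
def sw():
    for n in("top","side"):
        q,Q=cloud(n);b=q.max(2)<60
        m=(Q[...,2]>85)&(Q[...,2]<118)&(abs(Q[...,0]-540)<60)&(abs(Q[...,1]+430)<55)&b
        if m.sum()>4:
            d=(Q[m][:,:2]-[523.5,-438.5])@[.93,.37];print(n,np.nanmedian(Q[m],0).round(1),m.sum(),"along",np.percentile(d,[2,50,98]).round(1))
E
python3 - <<'E'
from h import *
sw();print(arm.read_state()["contact_force"])
E
```

```text
top [ 554.8 -427.1  103.4] 31 along [20.4 32.8 44.5]
side [ 535.2 -443.   102.4] 95 along [ 3.4  8.6 43.1]
[-9.30798274 -5.32704616  1.01921653]
```

>>> move_arm(moves=[{"gripper": -1, "xyz": [-0.3, 0, 0], "angular": [0, 0, 0]}, {"gripper": -1, "xyz": [-0.5, 0, 0], "angular": [0, 0, 0]}, {"gripper": -1, "xyz": [-0.5, 0, 0], "angular": [0, 0, 0]}])

```text
clock: 62.7
position: [536.9, -432.6, 72.7]
ee_rot: [-0.187, 0.982, 0.002, -0.008]
contact_force: [-17.6, -11.0, 3.5]
gripper_width: 0.4
```

>>> move_arm(moves=[{"gripper": -1, "xyz": [1, 0, 0], "angular": [0, 0, 0]}, {"gripper": -1, "xyz": [4, 0, 0], "angular": [0, 0, 0]}, {"gripper": -1, "xyz": [8, 0, -5], "angular": [0, 0, 0]}, {"gripper": -1, "xyz": [12, 0, -11], "angular": [0, 0, 0]}, {"gripper": -1, "xyz": [17, 0, -16], "angular": [0, 0, 0]}, {"gripper": -1, "xyz": [17, 0, -16], "angular": [0, 0, 0]}, {"gripper": -1, "xyz": [17, 0, -16], "angular": [0, 0, 0]}])

```text
clock: 63.58
position: [387.8, -493.3, 234.4]
ee_rot: [-0.188, 0.982, -0.001, 0.002]
contact_force: [0.5, -0.2, -0.9]
gripper_width: -0.6
```

```bash
python3 - <<'E'
from h import *
sw()
p,W=cloud("top")
batt(W,72,82,-260,-110,tag="weight");batt(W,38,49,-300,-124,tag="batt3");batt(W,49,58,-120,160,tag="both")
q,V=cloud("side");batt(V,70,84,-260,-110,tag="weight side")
for x,y in((462,-38),(556,-38),(462,82),(556,82)):
    m=(W[...,2]>165)&(W[...,2]<192)&(abs(W[...,0]-x)<20)&(abs(W[...,1]-y)<55)
    if m.sum()>10:print("bar",rect(W,clean(m,1))[:2])
a=cv2.resize(p[130:310,90:530],None,fx=1.8,fy=1.8,interpolation=cv2.INTER_CUBIC);cv2.imwrite("pics/t15.png",a)
E
```

```text
top [ 555.  -424.1  101.1] 59 along [24.8 35.6 46.2]
side [ 558.3 -431.1  101.4] 103 along [26.8 35.7 46.3]
weight [ 508.8 -188.3] [47.2 98.2] 89.8 z 76.0 531
batt3 [ 506.9 -184.9] [120.2 190.1] 89.7 z 44.0 1908
both [507.1  21.9] [239.8 190.2] 89.5 z 53.8 2596
weight side [ 525.2 -186.3] [57.1 71.8] 88.2 z 77.8 424
bar (((458.328857421875, -40.9837532043457), (10.68307113647461, 83.03388214111328), 1.828614354133606), np.float64(177.48441837659624))
bar (((554.4580688476562, -37.26445007324219), (11.997992515563965, 81.59628295898438), 1.4648383855819702), np.float64(177.63244927535655))
bar (((459.90582275390625, 80.61955261230469), (10.71536922454834, 82.38683319091797), 1.6555991172790527), np.float64(177.3182811976862))
bar (((553.7156982421875, 82.06109619140625), (11.623090744018555, 83.59477996826172), 2.280144453048706), np.float64(177.22640599695632))
```

View pics/t15.png

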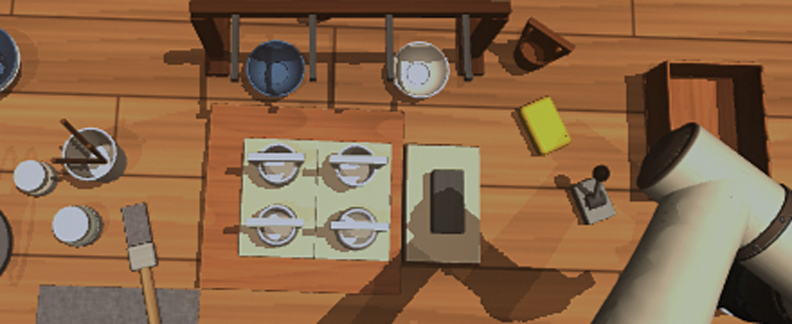

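The top view shows all four pots on the two batts at (275,165), (355,167), (275,227) and (357,229). The weight is centred on the stack at (447,200), the lever ball is over at (600,173), and the bystanders are in place. Handing in.

```bash
python3 -c "
from bench import arm
print(arm.job_done())"
```

```text
the job is handed in; nothing more can be done
None
```

I finished the job in the order you asked, at about 64 s of the 210 s allowed, and handed it in with the robot clear of everything.

**What I did:**
- **Weight:** I set it aside on the table.
- **Batts:** I slid the top batt off the stack, then the second one. The second pushed the first further along the board.
- **Pots:** I lifted all four off their hooks and stood them two to a batt.
- **Finish:** I put the weight back on the remaining stack, then pushed the fan switch over to its stop.

**Last checks:**

| Item | Measured | Expected |
|---|---|---|
| Both batts, top height | 53.8 mm | 54 mm (flat on the board) |
| Four pots, bar top height | 177.2–177.6 mm | 178 mm (upright) |
| Third batt, centre | (506.9, -184.9) mm | within 2 mm of the stack centre (507.2, -186.2); undisturbed |
| Weight, centre and top height | (508.8, -188.3), 76.0 mm | flat, within about 3 mm of the middle |
| Switch ball, from the pivot | +36 mm, at its stop (was about -38 mm) | fully over |

The bystanders look unmoved in the last picture; I didn't measure them.

**What went wrong:**
- **First pot, lift:** I lifted it too far and its rim jammed under the hook (about 45 N at the wrist). It slipped and tilted about 10–15° in the grip.
- **First pot, placing:** It was then pressed onto its batt at about 45 N once. I lifted it, levelled it and set it down again; it now stands as level as the others.
- **Tilt readings:** My side-view fit read up to 7° of tilt on two pots that stand level. I put that down to fit error, because the bar heights and contact heights agreed with upright pots.

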